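# Snap the clips shut on two settling columns with hose-clip pliers

## Task

The white nylon clips round the rubber cuffs of the two settling columns, the tall one and the short one, are still open: pick up the hose-clip pliers from the bench and squeeze the two ears of each clip together between their jaws until it clicks and stays shut. Use only the pliers on the columns and keep the hand and arm off them. Then put the pliers down gently, lying flat and wholly inside the steel tool tray, and leave everything else on the bench and in the tray where it is.

Things in the scene. Friction and masses are not known exactly. Their poses are not given: they have to be found in the camera images.
- pliers: hose-clip pliers lying flat, sprung open, 174 mm long, 20 mm high, 0.24 kg: two crossed levers, dark steel C-shaped jaws, black rubber handles. Origin: on the pivot axis at the underside; x towards the jaws (open), z up. Jaw tips at x = 62 mm, handle ends at x = -112 mm. Jaws 14 mm high (z 3 to 17), each 9 mm thick, 56 mm apart inside at rest
- pliers_grip (a point): the place to hold and squeeze: between the handles, 50 mm behind the pivot, 10 mm above the underside. There the handles measure 66 mm over their outer faces at rest; a spring pushes each out with 9 N (open) to 11 N (closed), enough to carry the pliers without closing the jaws. Sleeves 12 mm thick, straight from 30 to 80 mm behind the pivot. About 18 N on each handle clicks a clip
- pliers_jaws (a point): between the jaws near their tips: 55 mm ahead of the pivot, 10 mm above the underside. The jaws close 1.1 times as much as the handles at pliers_grip: handles at 60 mm over all give jaws 50 mm apart inside, 42 gives 30, 39 gives 26 (end stop). From 60 to 40 mm the jaw tips also swing about 4 mm forward of the pivot and the handles 4 mm back, so held handles push the tips some 8 mm forward: leave that room before the cuff
- pliers_heel (a point): between the handle ends, 112 mm behind the pivot, 10 mm above the underside; there the open handles measure 88 mm over all
- tall_column: settling column 250 mm tall, fixed: blue hexagonal foot (110 mm over corners, 24 high), grey stub, black rubber cuff of 56 mm diameter, clear tube of 50 above. Origin: its axis at bench height, z up. Round the cuff a white nylon clip, mid-height 115 mm above the bench; its two ears stick out side by side on the -x side, 30 to 53 mm from the axis, facing +y and -y
- short_column: settling column 185 mm tall, fixed: blue hexagonal foot (110 mm over corners, 24 high), grey stub, black rubber cuff of 48 mm diameter, clear tube of 42 above. Origin: its axis at bench height, z up. Round the cuff a white nylon clip, mid-height 78 mm above the bench; its two ears stick out side by side on the -x side, 26 to 49 mm from the axis, facing +y and -y
- tall_column_ear_l (a point): middle of the outer face of the tall column's clip ear on its +y side. Ears: plates 23 mm long, 20 high, 5 thick. Open they are 40 mm apart over their outer faces and spring back if let go; pressed together to 28 mm they click (about 5 N on each ear) and then stay 29 mm apart; they stop at 27 mm. Both give sideways by 2 to 3 mm; one ear pressed alone does not click
- tall_column_ear_r (a point): middle of the outer face of the tall column's clip ear on its -y side (the mate of ear_l)
- short_column_ear_l (a point): middle of the outer face of the short column's clip ear on its +y side. Ears: plates 23 mm long, 20 high, 5 thick. Open they are 40 mm apart over their outer faces and spring back if let go; pressed together to 28 mm they click (about 5 N on each ear) and then stay 29 mm apart; they stop at 27 mm. Both give sideways by 2 to 3 mm; one ear pressed alone does not click
- short_column_ear_r (a point): middle of the outer face of the short column's clip ear on its -y side (the mate of ear_l)
- tray: shallow steel tool tray, fixed, 260 mm (x) by 190 mm (y), rim 14 mm high, walls and floor 3 mm thick. Origin: centre of its underside. A spanner lies along its +y side; the -y half is free
- spanner: bystander: steel spanner 170 mm long lying in the tray, x along it
- screwdriver: bystander: black-handled screwdriver 190 mm long lying on the bench
- jar_1: bystander: amber glass jar with steel lid and spout, 72 mm diameter, 162 mm tall; origin at the centre of its underside
- jar_2: bystander: a second jar like jar_1
- cylinder: bystander: clear measuring cylinder on a blue hexagonal foot (96 mm across), 230 mm tall, no clip; origin at the centre of its underside
- funnel: bystander: grey funnel standing mouth down, 84 mm diameter, 62 mm tall; origin at the centre of its underside
- tin: bystander: plain metal tin, 66 mm diameter, 70 mm tall; origin at the centre of its underside
There are look-alikes about, which are no part of the job. What is shaped like the pliers but green is not meant.

How it is judged:
On the way, in this order (a step that is already met when the one before it is completed fails the run):
1. the pliers are lifted off the bench (height (world z) of pliers above 0.03 m), for 0.1 s.
2. one clip is squeezed shut between the jaws of the pliers (((distance between tall_column_ear_l and tall_column_ear_r below 0.033 m and distance between pliers_jaws and tall_column_ear_l below 0.05 m) or (distance between short_column_ear_l and short_column_ear_r below 0.033 m and distance between pliers_jaws and short_column_ear_l below 0.05 m))), for 0.05 s.
3. the other clip is squeezed shut between the jaws of the pliers too (distance between tall_column_ear_l and tall_column_ear_r below 0.033 m and distance between short_column_ear_l and short_column_ear_r below 0.033 m and ((distance between tall_column_ear_l and tall_column_ear_r below 0.033 m and distance between pliers_jaws and tall_column_ear_l below 0.05 m) or (distance between short_column_ear_l and short_column_ear_r below 0.033 m and distance between pliers_jaws and short_column_ear_l below 0.05 m))), for 0.05 s.
At the end, for the whole second after the job is handed in: both clips have clicked and stay shut by themselves (ears less than 33 mm apart over their outer faces), and the pliers lie flat (within 0.06 rad, on the floor to 5 mm) and at rest on the floor of the tray, jaw end and handle ends inside its rim (distance between tall_column_ear_l and tall_column_ear_r below 0.033 m and distance between short_column_ear_l and short_column_ear_r below 0.033 m and x of pliers_jaws in the frame of tray between -0.128 and 0.128 m and y of pliers_jaws in the frame of tray between -0.093 and 0.093 m and x of pliers_heel in the frame of tray between -0.128 and 0.128 m and y of pliers_heel in the frame of tray between -0.093 and 0.093 m and z of pliers in the frame of tray below 0.008 m and angle between pliers's own z axis and vertical below 0.06 rad and linear speed of pliers below 0.02 m/s); the robot touches nothing.
It fails at once if the fingers or the arm pressed on a column or its clip with more than 3 N (contact force between any of the fingers, the arm and tall_column above 3 N or contact force between any of the fingers, the arm and short_column above 3 N).
It fails at once if a bystander was shifted by more than 30 mm or knocked over (distance of any of jar_1, jar_2, cylinder, funnel, tin, screwdriver, spanner from where it was at the start of the episode above 0.03 m or angle between any of jar_1, jar_2, cylinder, funnel, tin's own z axis and vertical above 0.5 rad).
It fails at once if the pliers were dropped or thrown into the tray: faster than 0.6 m/s just above its floor (linear speed of pliers above 0.6 m/s and z of pliers in the frame of tray below 0.03 m).
It also fails if it takes over 58 s, if anything falls off the work surface, if the arm or the gripper's body presses on something with over 40 N, if the wrist force passes 120 N, or if a joint passes its speed limit or range.

## Robot

A 6-joint arm with a two-finger parallel gripper is mounted at the origin on the work surface. World frame = base frame: x ahead of the robot, y to its left, z up, the work surface at z = 0. Lengths are in m, angles in rad, forces in N, time in s.
With the tool pointing down it reaches from about 0.425 to 0.925 m from the base axis. Payload 12.5 kg.
Tool frame: the origin (TCP) lies at the very end of the fingers, on their centre line; the grasp point (between the pads) lies 19 mm behind it; z points along the fingers, y is the direction in which the jaws open and shut (so a half turn about z gives the same grasp; the last joint's range is limited). The gripper opens to 85 mm and grips with 20 to 120 N. Pads are 22 mm wide; open, the fingers measure 114 mm over their backs; the gripper's body (76 mm by 85 mm) begins 54 mm behind the grasp point. The pads swing forward as they close: fully open they stand 13 mm farther back than shut.
Start: joints at [1.189, 0.491, 1.559, -0, 1.092, -0.106], TCP at [0.17, 0.601, 0.231] pointing down, gripper open.
Joint ranges: [-3.1, 3.1], [-0.84, 2.19], [0.05, 2.79], [-1.13, 4.28], [0.06, 2.93], [-2.69, 2.69]. Speed limits (rad/s): [2.22, 2.22, 2.79, 3.14, 3.14, 3.14].

## Interface

Orientations are given as [roll, pitch, yaw] about the fixed x, y, z axes, in that order (R = Rz(yaw) Ry(pitch) Rx(roll)).
In Python, from plant import monitor, optics, bot, masks_of gives the robot as it stands.
- The arm moves only by the tool move_arm, never from a script. Its argument "motion" is a list of rows, each an object with "rotation": the turn, a rotation vector about the tool's x, y, z in rad, a list of three; "offset": the shift along the tool's x, y, z in mm, a list of three; "gripper": the closure, from -1 (fully open) to 1 (shut), so that 0 is half open. A call has 1 to 8 rows; each row is the pose to reach, as a shift and turn from the pose commanded when the call began, along the tool's axes at that moment; what a row does not reach only later rows make up. A row lasts 1/8 s, in which the tool goes at most 62.5 mm and 10.7 degrees, less where a joint would pass 70% of its speed; a pose out of reach is approached as far as the arm can. A call with a gripper value outside its range is refused whole. The fingers move at their own pace and stop on an object; "squeeze" is the grip in N (left out, the last holds). Time passes only in rows, so rows that repeat a pose let the fingers close. It gives the time, the measured TCP pose, the force and the opening at its end, in the units of the state.
- monitor.get_state(): the state, without advancing time (a new reading comes with each control period).
- optics.grab_frame(name): name is "scene" or "top" or "wrist"; returns (picture, depth): 384x512x3 uint8, red, green, blue; 384x512 float32, m along the optical axis (not along the pixel's ray), 0 where there is no reading.
- optics.camera_info(name): a dict with "intrinsics" (3x3 intrinsics, pixels), "position" and "rotation" of the camera in the world. Camera axes: x right, y down, z forward; pixel columns grow to the right and rows downward; lengths in m; the calibration is good to about 2 mm. A picture is of the moment at which its call begins: read the wrist's pose just before it. camera_info takes no time and is no camera call; for the wrist camera it gives the pose at the moment of the call.
- bot.finish_job(): hands the job in, once; it reports no verdict.
Trained networks look in the newest picture that a camera, given by its name, has taken for a name from the list of things; names that differ only in an ending like _2 or _b are one class to them, and where a whole thing is asked for, a point or a joint stands for the part that bears it (a point fixed in the world has none). Each returns a list of dicts, best first, with "conf" (0 to 1); they miss things now and then, are a little off and sometimes report something else, mostly with a low value. They report only what shows in the picture. A call takes as long as a camera call. They do not tell look-alikes from the thing itself.
- masks_of(camera, query): "pixels" (384x512 bool, what is visible of it) and "at" ([column, row] in pixels, amid what is visible of it).
The state is a dict: "clock": time; "joints": joint angles; "qd": joint speeds; "joint_efforts": joint torques, N m; "tool_pos": TCP position; "tool_rot": TCP orientation; "wrist_force": force on the tool from outside, world axes, zero at the start; "ft_torque": the same for the moment, N m; "width": opening from 0.0 (shut) to 1.0 (fully open).
Only numpy, scipy, OpenCV 4.12 (cv2) and the standard library are available. Lean on these libraries where they do the work, as an engineer would, in place of code of your own. Each camera call takes 0.05 s, during which the arm holds its last target.

## Working session

There is one attempt and no reset: what is moved stays moved. The work goes in short steps, Python scripts to look and compute and a tool call to move; the robot and the scene stay as the last step left them, time stands still between calls to the robot, and variables do not carry over. Pictures are saved under pics/ and viewed, and the job is handed in when it is done.

Besides the shell and the picture viewer there is one more tool, called as name(argument=value, ...) on one line, values as JSON. move_arm: Moves the arm, as the interface text tells. Its arguments: {"type":"object","properties":{"motion":{"type":"array"},"squeeze":{"type":"number"}},"required":["motion"]}

```bash
ls; mkdir -p pics
python3 - <<'E'
from plant import monitor, optics, bot, masks_of
import cv2, numpy as np
print(monitor.get_state())
for n in ["scene","top"]:
    p,d=optics.grab_frame(n)
    cv2.imwrite(f"pics/{n}0.png",p[:,:,::-1]); np.savez(f"{n}0.npz",p=p,d=d,**optics.camera_info(n))
    print(n,optics.camera_info(n))
E
```

```text
pics
{'clock': 0.0, 'joints': array([ 1.18939333e+00,  4.91596535e-01,  1.55940562e+00,  2.21716435e-05,
        1.09168327e+00, -1.05642945e-01]), 'qd': array([ 3.87968174e-04, -5.27653380e-05,  3.71442765e-05,  7.02002569e-04,
        6.83434172e-04, -1.01450826e-03]), 'joint_efforts': array([-4.64845070e-03, -6.18466187e+01, -2.61578321e+01, -2.81201746e-04,
        4.15077564e-03,  4.68897940e-05]), 'tool_pos': array([0.17009879, 0.60120161, 0.23071985]), 'tool_rot': array([-3.14050804e+00, -1.34783922e-04,  2.86582230e+00]), 'wrist_force': array([-0.14391617,  0.01054418,  0.63208166]), 'ft_torque': array([-0.08508178, -0.04866442, -0.07277519]), 'width': 1.0013569840634944}
scene {'intrinsics': array([[449.0528085 ,   0.        , 259.43022067],
       [  0.        , 449.0528085 , 188.25826177],
       [  0.        ,   0.        ,   1.        ]]), 'position': array([1.15086663, 0.23436741, 1.093523  ]), 'rotation': array([-2.53171556,  0.01569646,  1.92974897])}
top {'intrinsics': array([[462.74174552,   0.        , 255.55450614],
       [  0.        , 462.74174552, 200.79278457],
       [  0.        ,   0.        ,   1.        ]]), 'position': array([0.31856255, 0.00382628, 1.44375818]), 'rotation': array([-2.99124682, -0.00369591, -1.54471136])}
```

View pics/scene0.png

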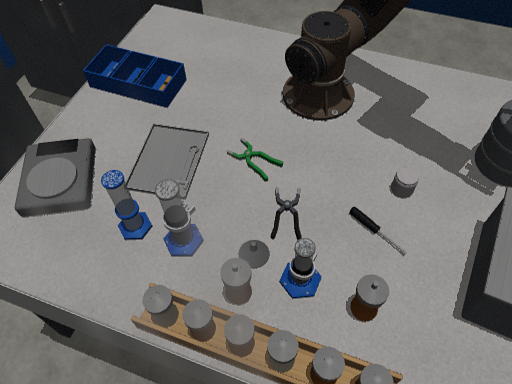

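View pics/top0.png

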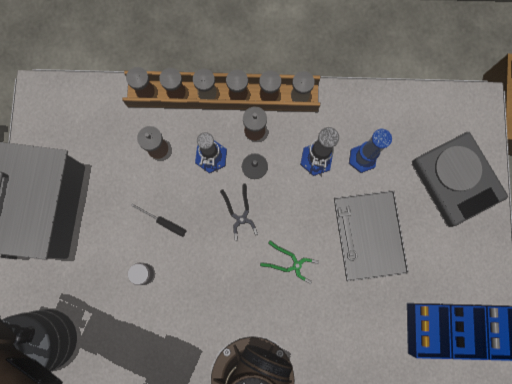

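```bash
cat > h.py <<'E'
import numpy as np, cv2
from scipy.spatial.transform import Rotation as Ro
def load(f): 
    z=np.load(f); return {k:z[k] for k in z}
def world(z):
    K=z['intrinsics'];R=Ro.from_euler('xyz',z['rotation']).as_matrix()
    v,u=np.mgrid[:384,:512]; d=z['d']
    c=np.stack([(u-K[0,2])/K[0,0]*d,(v-K[1,2])/K[1,1]*d,d],-1)
    w=c@R.T+z['position']; w[d==0]=np.nan; return w
def proj(z,P):
    K=z['intrinsics'];R=Ro.from_euler('xyz',z['rotation']).as_matrix()
    c=(np.atleast_2d(P)-z['position'])@R; return c[:,:2]/c[:,2:]*[K[0,0],K[1,1]]+[K[0,2],K[1,2]]
E
python3 - <<'E'
from h import *
z=load('top0.npz');w=world(z)
for n,(u,v) in dict(bench=(210,260),tall_base=(318,172),shortc=(205,138),talltop=(329,136),pl_pivot=(242,221),jar1=(150,135),jar2=(255,118),fun=(255,160),tin=(138,273),cyl=(381,139),tray=(370,240),jawA=(236,237),jawB=(254,234),hA=(223,191),hB=(245,186)).items(): print(n,w[v,u].round(3))
s=load('scene0.npz');ws=world(s); print(ws[150,350].round(3), ws[190,287].round(3))
p=z['p'][:,:,::-1]
cv2.imwrite('pics/crop_a.png',cv2.resize(p[110:250,180:340],None,fx=5,fy=4.2*5/4.2,interpolation=cv2.INTER_CUBIC)[:600*2][:, :800][:700][:600])
p=s['p'][:,:,::-1]
cv2.imwrite('pics/crop_b.png',cv2.resize(p[160:310,150:350],None,fx=4,fy=4,interpolation=cv2.INTER_CUBIC))
E
```

```text
bench [ 0.348  0.141 -0.002]
tall_base [ 0.633 -0.191  0.013]
shortc [0.684 0.151 0.184]
talltop [ 0.68  -0.187  0.249]
pl_pivot [0.47  0.044 0.019]
jar1 [0.7   0.315 0.144]
jar2 [0.761 0.012 0.141]
fun [0.654 0.009 0.061]
tin [0.304 0.343 0.071]
cyl [ 0.681 -0.331  0.231]
tray [ 0.423 -0.356 -0.002]
jawA [0.421 0.062 0.011]
jawB [ 0.433  0.006 -0.002]
hA [0.562 0.106 0.026]
hB [0.581 0.038 0.017]
[ 0.203  0.166 -0.004] [0.421 0.029 0.002]
```

View pics/crop_a.png

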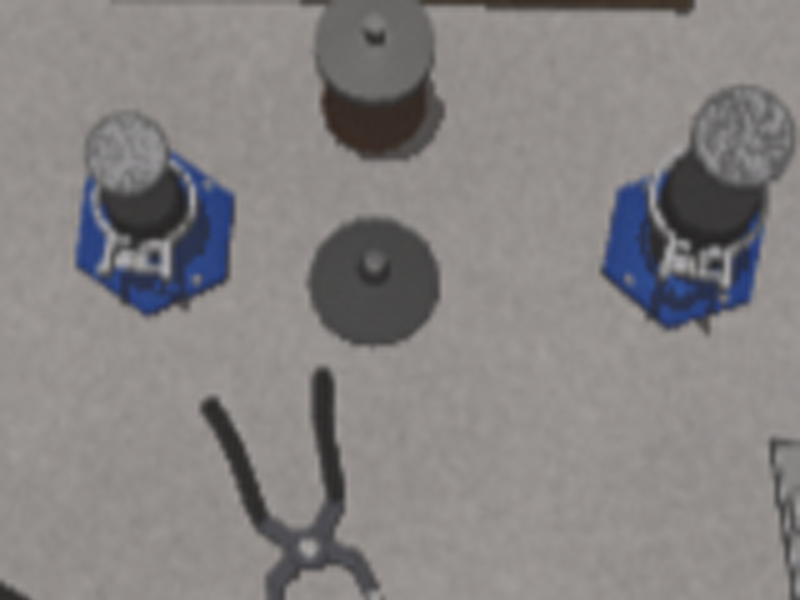

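View pics/crop_b.png

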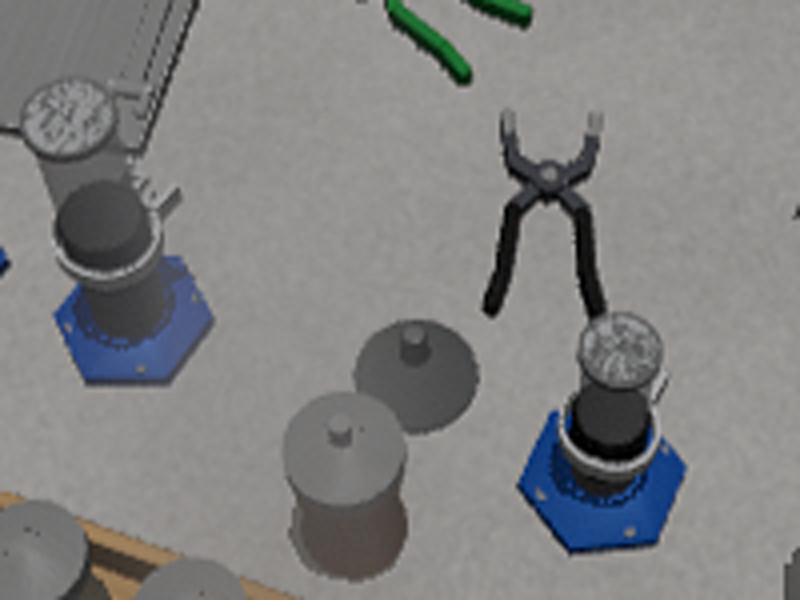

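Run:
```python
from h import *
from plant import monitor, optics, bot, masks_of
out={}
for cam in ['top','scene']:
    z=load(cam+'0.npz');w=world(z)
    optics.grab_frame(cam)
    for q in ['pliers','tall_column','short_column','tall_column_ear_l','short_column_ear_l','tray','spanner']:
        for r in masks_of(cam,q)[:3]:
            m=r['pixels']; P=w[m]; P=P[~np.isnan(P[:,0])]
            print(cam,q,round(r['conf'],2),np.round(r['at']),m.sum(),'med',np.median(P,0).round(3),'min',P.min(0).round(3),'max',P.max(0).round(3))
            out[f'{cam}_{q}_{int(r["at"][0])}']=m
np.savez('masks0.npz',**out)
p,d=optics.grab_frame('wrist');cv2.imwrite('pics/wrist0.png',p[:,:,::-1]);print(optics.camera_info('wrist'),monitor.get_state()['clock'])
```

```text
top pliers 0.76 [288. 266.] 497 med [ 0.346 -0.105  0.018] min [ 0.295 -0.189 -0.005] max [ 0.412 -0.014  0.026]
top pliers 0.64 [242. 215.] 483 med [0.495 0.051 0.018] min [ 0.414 -0.003 -0.008] max [0.59  0.113 0.027]
top tall_column 0.72 [320. 153.] 1204 med [ 0.663 -0.176  0.125] min [ 0.622 -0.257 -0.008] max [ 0.785 -0.134  0.256]
top short_column 0.75 [210. 156.] 923 med [0.663 0.144 0.082] min [ 0.624  0.102 -0.008] max [0.728 0.2   0.191]
top tall_column_ear_l 0.62 [170. 224.] 257 med [0.451 0.268 0.023] min [ 0.422  0.22  -0.005] max [0.499 0.359 0.033]
top tall_column_ear_l 0.61 [153. 141.] 718 med [0.688 0.313 0.132] min [ 0.661  0.285 -0.004] max [0.763 0.363 0.167]
top short_column_ear_l 0.63 [214. 159.] 31 med [0.648 0.145 0.083] min [0.635 0.135 0.023] max [0.659 0.151 0.093]
top short_column_ear_l 0.59 [204. 158.] 34 med [0.646 0.167 0.081] min [0.633 0.157 0.018] max [0.654 0.173 0.095]
top short_column_ear_l 0.26 [347. 230.] 376 med [ 0.453 -0.285  0.01 ] min [ 0.369 -0.309 -0.004] max [ 0.524 -0.254  0.02 ]
top tray 0.73 [370. 238.] 4861 med [ 0.436 -0.362  0.003]
[... 1405 characters left out ...]
8 0.129 0.083] min [0.664 0.12  0.068] max [0.707 0.148 0.106]
scene tray 0.76 [167. 156.] 3510 med [ 0.431 -0.371  0.003] min [ 0.296 -0.474 -0.006] max [ 0.673 -0.202  0.25 ]
scene tray 0.34 [291. 209.] 477 med [0.498 0.052 0.017] min [ 0.424  0.002 -0.006] max [0.59  0.115 0.024]
scene spanner 0.74 [189. 164.] 326 med [ 0.436 -0.285  0.009] min [ 0.351 -0.319 -0.002] max [ 0.523 -0.252  0.016]
{'intrinsics': array([[297.07225168,   0.        , 254.3315893 ],
       [  0.        , 297.07225168, 192.10480016],
       [  0.        ,   0.        ,   1.        ]]), 'position': array([0.09935088, 0.62157635, 0.37404352]), 'rotation': array([2.84590010e+00, 1.08623805e-03, 1.29511328e+00])} 0.95
```

View pics/wrist0.png

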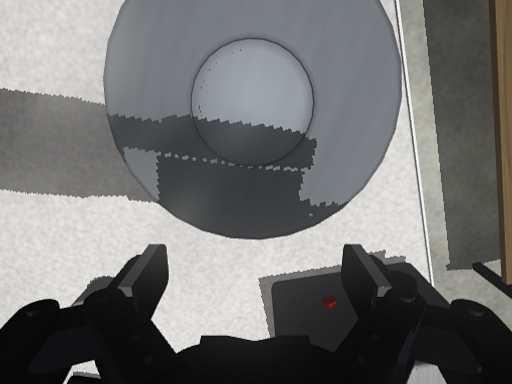

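Run:
```python
from h import *
M=np.load('masks0.npz'); print(M.files)
for cam,k in [('top','top_pliers_241'),('top','top_pliers_242'),('scene','scene_pliers_289'),('scene','scene_pliers_288')]:
    if k not in M.files: continue
    w=world(load(cam+'0.npz')); P=w[M[k]]; P=P[(P[:,2]>0.006)]
    # fit: iterative
    x,y,a=0.47,0.044,np.deg2rad(195)
    for it in range(30):
        R=np.array([[np.cos(a),np.sin(a)],[-np.sin(a),np.cos(a)]]); L=(P[:,:2]-[x,y])@R.T
        xs=[];ms=[]
        for lo in np.arange(-105,-25,10)/1000:
            s=L[(L[:,0]>lo)&(L[:,0]<lo+.01)]; p=s[s[:,1]>0,1]; n=s[s[:,1]<0,1]
            if len(p)>2 and len(n)>2: xs.append(lo+.005); ms.append((np.median(p)+np.median(n))/2)
        s=L[L[:,0]>.03]; p=s[s[:,1]>0,1]; n=s[s[:,1]<0,1]
        if len(p)>2 and len(n)>2: xs.append(np.mean(s[:,0])); ms.append((np.median(p)+np.median(n))/2)
        c=np.polyfit(xs,ms,1)
        xmin,xmax=np.percentile(L[:,0],[.5,99.5]); dx=((xmin+.112)+(xmax-.062))/2
        a+=c[0]*.7; d=np.array([dx,c[1]])*.7; x,y=np.array([x,y])+R.T@d
    print(k,x,y,np.rad2deg(a),'ext',xmin,xmax, 'grip',np.array([x,y])-.05*np.array([np.cos(a),np.sin(a)]),np.round(ms,4), np.median(P[:,2]))
    for lo in (-.105,-.055,-.03,.05):
        s=L[(L[:,0]>lo)&(L[:,0]<lo+.01),1]; print(lo,s.min(),s.max())
```

```text
['top_pliers_288', 'top_pliers_242', 'top_tall_column_320', 'top_short_column_210', 'top_tall_column_ear_l_170', 'top_tall_column_ear_l_152', 'top_short_column_ear_l_213', 'top_short_column_ear_l_204', 'top_short_column_ear_l_346', 'top_tray_370', 'top_spanner_346', 'scene_pliers_288', 'scene_pliers_186', 'scene_pliers_253', 'scene_tall_column_174', 'scene_short_column_299', 'scene_short_column_282', 'scene_tall_column_ear_l_186', 'scene_tall_column_ear_l_364', 'scene_tall_column_ear_l_183', 'scene_short_column_ear_l_307', 'scene_short_column_ear_l_294', 'scene_tray_166', 'scene_tray_291', 'scene_spanner_188']
top_pliers_242 0.476001730329788 0.046565173765637714 196.92233469404465 ext -0.10430446380962434 0.05430446380962428 grip [0.52383674 0.06111893] [ 0.0002 -0.0001  0.      0.0001 -0.0004  0.0002 -0.0002  0.0002  0.    ] 0.018237676682257842
-0.105 -0.03991373492444108 0.039820103382683214
-0.055 -0.03242862016104624 0.03257010128204659
-0.03 -0.03001976672891276 0.02890255824045597
0.05 -0.03423218790708368 0.036114047637568564
scene_pliers_288 0.47827839583826814 0.047588132737995316 196.75201997375476 ext -0.10615770223593955 0.056157876227215534 grip [0.52615646 0.06199963] [-0.0005  0.0009  0.0001 -0.0002 -0.0007  0.0003 -0.0007  0.0009 -0.0001] 0.01714021421871148
-0.105 -0.04155378498631304 0.04037758737712913
-0.055 -0.032526806085443866 0.03169471805906989
-0.03 -0.02920216531076798 0.02983628408181217
0.05 -0.033561784603892614 0.03637384956144824
```

```bash
cat >> h.py <<'E'
def rel(target_pos,yaw_deg,st=None,pose=None):
    from plant import monitor
    st=st or monitor.get_state()
    R0=Ro.from_euler('xyz',st['tool_rot']); R1=Ro.from_euler('xyz',[np.pi,0,np.deg2rad(yaw_deg)])
    off=R0.inv().apply(np.array(target_pos)-st['tool_pos'])*1000; rv=(R0.inv()*R1).as_rotvec()
    print('clock',round(st['clock'],2),'pos',st['tool_pos'].round(4),'rot',st['tool_rot'].round(4),'w',round(st['width'],3)); print('offset',off.round(1),'rotvec',rv.round(4)); return off,rv
E
python3 -c "
from h import *
rel([0.523,0.0605,0.20],196.8)"
```

```text
clock 0.95 pos [0.1702 0.6014 0.2313] rot [3.1415 0.     2.8658] w 0.996
offset [-486.8 -424.4   31.3] rotvec [ 1.00e-04  1.00e-04 -5.69e-01]
```

move_arm(motion=[{"rotation": [0, 0, -0.05], "offset": [-45, -39, 3], "gripper": -1}, {"rotation": [0, 0, -0.1], "offset": [-90, -78, 6], "gripper": -1}, {"rotation": [0, 0, -0.15], "offset": [-135, -117, 9], "gripper": -1}, {"rotation": [0, 0, -0.2], "offset": [-180, -156, 12], "gripper": -1}, {"rotation": [0, 0, -0.25], "offset": [-225, -195, 15], "gripper": -1}, {"rotation": [0, 0, -0.3], "offset": [-270, -234, 18], "gripper": -1}, {"rotation": [0, 0, -0.35], "offset": [-315, -273, 21], "gripper": -1}, {"rotation": [0, 0, -0.4], "offset": [-360, -312, 24], "gripper": -1}])

```text
clock: 1.95
tool_pos: [0.4326, 0.2015, 0.2075]
tool_rot: [3.141, 0.001, -3.016]
wrist_force: [0.2, 0.0, 0.9]
width: 1.001
```

```bash
python3 -c "
from h import *
rel([0.523,0.0605,0.16],196.8)"
```

```text
clock 1.95 pos [0.4326 0.2015 0.2075] rot [ 3.1413e+00  8.0000e-04 -3.0157e+00] w 1.001
offset [ -72.  -151.2   47.5] rotvec [ 0.0002  0.0008 -0.1673]
```

move_arm(motion=[{"rotation": [0, 0, -0.05], "offset": [-24, -50, 16], "gripper": -1}, {"rotation": [0, 0, -0.11], "offset": [-48, -101, 32], "gripper": -1}, {"rotation": [0, 0, -0.167], "offset": [-72, -151, 47.5], "gripper": -1}, {"rotation": [0, 0, -0.167], "offset": [-72, -151, 47.5], "gripper": -1}])

```text
clock: 2.45
tool_pos: [0.523, 0.0594, 0.1586]
tool_rot: [3.141, -0.001, -2.854]
wrist_force: [-0.5, -0.2, -1.0]
width: 0.997
```

```bash
cat > snap.py <<'E'
import sys
from h import *
from plant import monitor, optics, bot, masks_of
def snap(cam,n):
    ci=optics.camera_info(cam); p,d=optics.grab_frame(cam)
    cv2.imwrite(f'pics/{n}.png',p[:,:,::-1]); np.savez(n+'.npz',p=p,d=d,**ci)
    return load(n+'.npz')
if __name__=='__main__': snap(sys.argv[1],sys.argv[2]); print(monitor.get_state()['clock'],monitor.get_state()['tool_pos'])
E
python3 snap.py wrist w1
```

```text
2.5 [0.52206542 0.06093399 0.15914787]
```

View pics/w1.png

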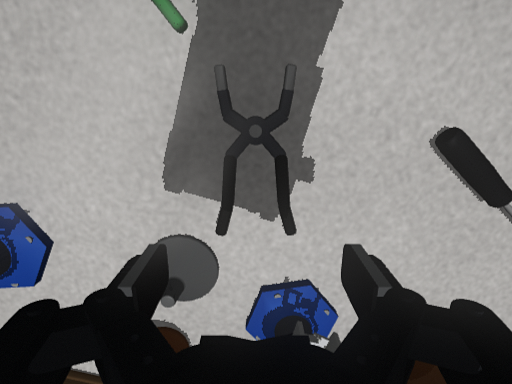

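The wrist view shows the black pliers (pivot at pixel 255,131, jaw tips at 220,68 and 291,68, handle ends at 221,232 and 291,232). The green look-alike is at the top (168,12), so the black pair is the one meant. Next I refine their pose.

Run:
```python
from h import *
z=load('w1.npz');w=world(z)
for n,(u,v) in dict(pivot=(255,131),jl=(220,68),jr=(291,68),hl=(221,232),hr=(290,232)).items(): print(n,w[v-1:v+2,u-1:u+2].reshape(-1,3).mean(0).round(4))
p=z['p'].astype(int); h=w[...,2]; v,u=np.mgrid[:384,:512]
m=(h>.008)&(h<.03)&(u>205)&(u<310)&(v>55)&(v<245)&~((u<225)&(v>236))
g=p.max(-1); m&=g<95
P=w[m];print(m.sum())
x,y,a=0.475,0.046,np.deg2rad(196.8)
for it in range(30):
    R=np.array([[np.cos(a),np.sin(a)],[-np.sin(a),np.cos(a)]]); L=(P[:,:2]-[x,y])@R.T
    xs=[];ms=[]
    for lo in list(np.arange(-105,-25,10)/1000)+[.03,.04,.05]:
        s=L[(L[:,0]>lo)&(L[:,0]<lo+.01)]; pp=s[s[:,1]>0,1]; n=s[s[:,1]<0,1]
        if len(pp)>2 and len(n)>2: xs.append(lo+.005); ms.append((np.median(pp)+np.median(n))/2)
    c=np.polyfit(xs,ms,1); xmin,xmax=np.percentile(L[:,0],[.2,99.8]); dx=((xmin+.112)+(xmax-.062))/2
    a+=c[0]*.7; d=np.array([dx,c[1]])*.7; x,y=np.array([x,y])+R.T@d
gx=np.array([x,y])-.05*np.array([np.cos(a),np.sin(a)])
print(x,y,np.rad2deg(a),xmin,xmax,'grip',gx)
cv2.imwrite('pics/w1c.png',cv2.resize(z['p'][50:250,190:330,::-1],None,fx=3,fy=3))
rel([gx[0],gx[1],0.035],np.rad2deg(a))
```

```text
pivot [0.4771 0.046  0.0199]
jl [0.4334 0.0006 0.0169]
jr [0.4156 0.061  0.0174]
hl [0.5853 0.0415 0.0201]
hr [0.5652 0.1098 0.0199]
4736
0.47609873538161185 0.04589194914408227 196.76575918460605 -0.10609118975849563 0.05609118975849563 grip [0.52397334 0.06031493]
clock 2.5 pos [0.5221 0.0609 0.1591] rot [ 3.1411e+00 -1.0000e-03 -2.8534e+00] w 1.002
offset [ -1.8  -1.2 124.1] rotvec [ 0.0004 -0.001  -0.0044]
```

View pics/w1c.png

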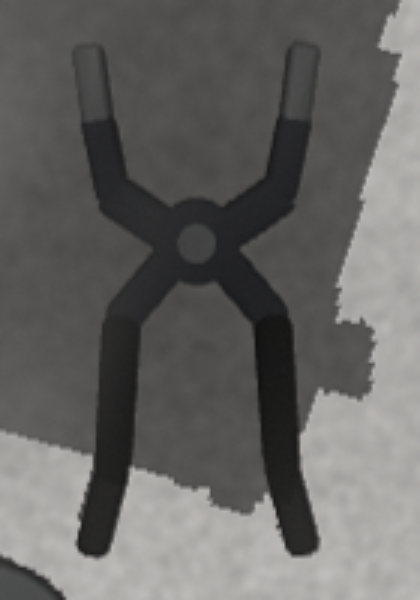

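Run:
```python
from h import *
z=load('w1.npz');w=world(z)
for n,(u,v) in dict(a=(158,250),b=(160,270),c=(163,285),d=(146,250),e=(130,262), r1=(352,250),r2=(350,280),r3=(375,260)).items(): print(n,w[v,u].round(4),z['p'][v,u])
s=w[240:330,100:170].reshape(-1,3); s=s[s[:,2]>.1]; print('min z',np.nanpercentile(s[:,2],[0,1,5,20,50]))
```

```text
a [0.526  0.0146 0.1809] [40 39 39]
b [0.535  0.0177 0.1822] [24 24 23]
c [0.5428 0.0205 0.1816] [15 15 16]
d [0.527  0.0097 0.1818] [50 51 51]
e [0.5327 0.0048 0.1852] [27 27 27]
r1 [0.5009 0.098  0.1817] [36 35 34]
r2 [0.5134 0.1007 0.1857] [28 28 29]
r3 [0.502  0.109  0.1831] [33 33 33]
min z [0.17124032 0.17375817 0.17820191 0.18880722 0.20504871]
```

move_arm(motion=[{"rotation": [0, 0, 0], "offset": [-2, -1, 40], "gripper": -1}, {"rotation": [0, 0, 0], "offset": [-2, -1, 80], "gripper": -1}, {"rotation": [0, 0, 0], "offset": [-2, -1, 115], "gripper": -1}, {"rotation": [0, 0, 0], "offset": [-2, -1, 140], "gripper": -1}, {"rotation": [0, 0, 0], "offset": [-2, -1, 152], "gripper": -1}, {"rotation": [0, 0, 0], "offset": [-2, -1, 159], "gripper": -1}, {"rotation": [0, 0, 0], "offset": [-2, -1, 160], "gripper": -1}], squeeze=60)

```text
clock: 3.38
tool_pos: [0.5241, 0.0622, 0.0002]
tool_rot: [-3.142, 0.001, -2.85]
wrist_force: [-0.0, -0.2, 0.4]
width: 1.001
```

```bash
python3 snap.py wrist w2; python3 -c "
from h import *
rel([0.5245,0.0604,-0.001],196.8)"
```

```text
3.425 [5.24189894e-01 6.20635345e-02 2.95752434e-04]
clock 3.42 pos [5.242e-01 6.210e-02 3.000e-04] rot [-3.1414e+00  8.0000e-04 -2.8502e+00] w 1.002
offset [ 0.2 -1.7  1.3] rotvec [-0.0001  0.0008 -0.0019]
```

View pics/w2.png

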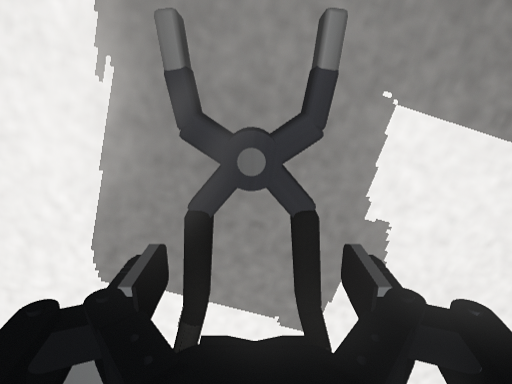

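move_arm(motion=[{"rotation": [0, 0, 0], "offset": [0, -1.5, 1.5], "gripper": -1}, {"rotation": [0, 0, 0], "offset": [0, -1.5, 1.5], "gripper": -0.45}, {"rotation": [0, 0, 0], "offset": [0, -1.5, 1.5], "gripper": -0.45}, {"rotation": [0, 0, 0], "offset": [0, -1.5, 1.5], "gripper": -0.45}, {"rotation": [0, 0, 0], "offset": [0, -1.5, 1.5], "gripper": -0.45}], squeeze=60)

```text
clock: 4.05
tool_pos: [0.525, 0.0604, -0.0009]
tool_rot: [-3.141, 0.002, -2.85]
wrist_force: [-1.0, -0.3, 7.6]
width: 0.729
```

```bash
python3 snap.py wrist w3; python3 -c "
from plant import monitor
print(monitor.get_state())"
```

```text
4.1 [ 0.52492744  0.0603863  -0.00093235]
{'clock': 4.1, 'joints': array([-1.05592172e-02,  7.08368309e-01,  1.97777963e+00,  2.29254166e-04,
        4.53820246e-01, -1.87260861e+00]), 'qd': array([-0.00053141,  0.00022514, -0.00025132,  0.0009702 ,  0.00028688,
       -0.00054703]), 'joint_efforts': array([-8.55991105e-02, -5.60633719e+01, -9.96072024e+00, -1.29491821e-02,
       -7.96440127e-02,  2.40994315e-02]), 'tool_pos': array([ 0.52492744,  0.0603863 , -0.00093235]), 'tool_rot': array([-3.14120606e+00,  1.58100425e-03, -2.85054525e+00]), 'wrist_force': array([-0.80176038,  0.72085142,  7.53259971]), 'ft_torque': array([0.06337865, 0.02186299, 0.03097859]), 'width': 0.7248167837034414}
```

View pics/w3.png

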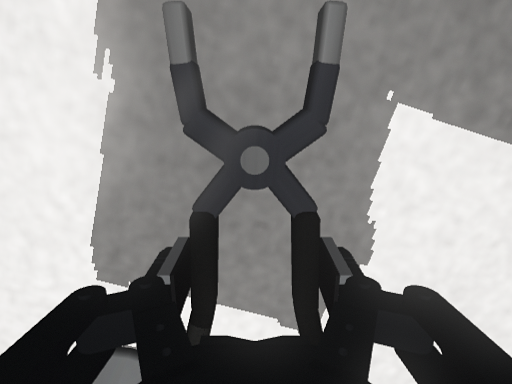

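```bash
python3 -c "
from h import *
rel([0.46,0.04,0.13],196.8)
from scipy.optimize import least_squares
for cam in ['top','scene']:
    z=load(cam+'0.npz');w=world(z);p=z['p'].astype(int)
    for nm,c,zz,r,zt,rt in [('tall',(.68,-.187),.115,.028,.25,.025),('short',(.68,.15),.078,.024,.185,.021)]:
        near=np.hypot(w[...,0]-c[0],w[...,1]-c[1])<.085
        m=near&(abs(w[...,2]-zz)<.014)&(p.min(-1)>110)
        P=w[m]; print(cam,nm,'white',m.sum(),P.mean(0).round(3))
        t=near&(abs(w[...,2]-zt)<.008); print(' top centre',((w[t].max(0)+w[t].min(0))/2).round(4),t.sum(),np.ptp(w[t],axis=0).round(3))
        blue=near&(p[...,2]>1.6*p[...,0])&(p[...,2]>50)&(abs(w[...,2]-.024)<.006); print(' foot',((w[blue].max(0)+w[blue].min(0))/2).round(4),np.ptp(w[blue],axis=0).round(3))
        v,u=np.nonzero(m); i=np.argsort(P[:,0])[:14]; print(np.c_[u,v,(P*1000).round()][i].astype(int).tolist())
"
```

```text
clock 4.1 pos [ 0.5249  0.0604 -0.0009] rot [-3.1412e+00  1.6000e-03 -2.8505e+00] w 0.725
offset [  67.8   -0.9 -131. ] rotvec [-0.0004  0.0016 -0.0022]
top tall white 84 [ 0.656 -0.17   0.121]
 top centre [ 0.6771 -0.1845  0.2491] 344 [0.055 0.054 0.013]
 foot [ 0.6699 -0.1832  0.0238] [0.077 0.088 0.012]
[[325, 166, 626, -196, 126], [313, 164, 631, -160, 129], [324, 165, 631, -194, 119], [323, 165, 631, -191, 118], [325, 165, 631, -197, 119], [312, 164, 631, -158, 126], [321, 164, 633, -184, 122], [319, 164, 633, -179, 121], [324, 164, 633, -193, 122], [320, 164, 633, -182, 121], [318, 164, 633, -176, 119], [313, 163, 635, -161, 124], [325, 163, 635, -196, 125], [320, 163, 636, -181, 122]]
top short white 83 [0.652 0.153 0.084]
 top centre [0.6777 0.1506 0.1849] 231 [0.046 0.046 0.012]
 foot [0.6756 0.152  0.0224] [0.087 0.083 0.009]
[[212, 164, 632, 137, 90], [213, 164, 633, 135, 86], [209, 163, 634, 146, 90], [200, 163, 635, 174, 86], [212, 163, 635, 138, 90], [208, 163, 635, 150, 87], [211, 163, 635, 141, 86], [213, 163, 636, 135, 86], [210, 163, 636, 144, 82], [207, 163, 637, 1
[... 477 characters left out ...]
, 631, -178, 117], [184, 203, 631, -185, 123], [192, 206, 632, -162, 121], [186, 204, 632, -179, 122], [193, 206, 632, -159, 124], [185, 204, 632, -182, 121], [195, 210, 633, -155, 108]]
scene short white 82 [0.684 0.158 0.085]
 top centre [0.6778 0.151  0.1835] 339 [0.049 0.047 0.01 ]
 foot [0.6844 0.1489 0.0231] [0.082 0.09  0.01 ]
[[316, 253, 633, 173, 86], [315, 253, 634, 171, 87], [315, 254, 636, 172, 86], [315, 255, 638, 172, 85], [314, 255, 641, 170, 88], [315, 256, 642, 173, 87], [314, 256, 645, 171, 90], [313, 256, 645, 169, 89], [313, 257, 645, 169, 85], [314, 257, 647, 172, 91], [313, 258, 649, 170, 88], [313, 261, 652, 172, 78], [313, 259, 654, 171, 92], [313, 262, 659, 173, 86]]
```

move_arm(motion=[{"rotation": [0, 0, 0], "offset": [0, 0, -10], "gripper": -0.45}, {"rotation": [0, 0, 0], "offset": [5, 0, -30], "gripper": -0.45}, {"rotation": [0, 0, 0], "offset": [20, 0, -60], "gripper": -0.45}, {"rotation": [0, 0, 0], "offset": [45, 0, -95], "gripper": -0.45}, {"rotation": [0, 0, 0], "offset": [65, 0, -120], "gripper": -0.45}, {"rotation": [0, 0, 0], "offset": [68, 0, -140], "gripper": -0.45}, {"rotation": [0, 0, 0], "offset": [68, 0, -140], "gripper": -0.45}])

```text
clock: 4.97
tool_pos: [0.4595, 0.0408, 0.1397]
tool_rot: [-3.141, 0.003, -2.851]
wrist_force: [0.3, 0.4, -2.3]
width: 0.725
```

```bash
python3 snap.py wrist w4;python3 snap.py scene s4; python3 -c "
import cv2,numpy as np
a=cv2.imread('pics/w4.png');b=cv2.imread('pics/s4.png')[80:280,180:400]
cv2.imwrite('pics/m4.png',np.hstack([cv2.resize(a,(400,300)),cv2.resize(b,(400,364))[:300]]))"
```

```text
5.025 [0.45940755 0.0408682  0.13872518]
5.075 [0.45927292 0.04093    0.13809333]
```

View pics/m4.png

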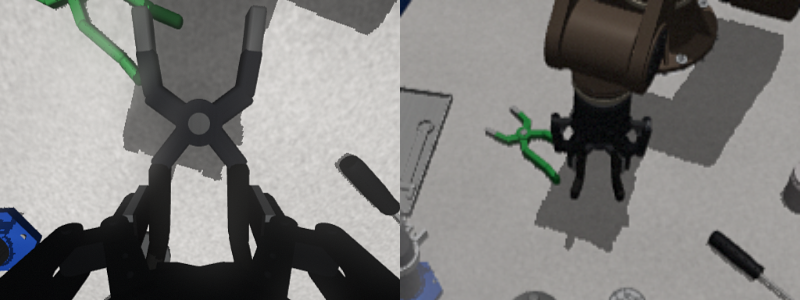

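```bash
cat > tilt.py <<'E'
import sys
from h import *
from plant import monitor
z=load(sys.argv[1]+'.npz');w=world(z); st=monitor.get_state()
R=Ro.from_euler('xyz',st['tool_rot'])
L=R.inv().apply((w.reshape(-1,3)-st['tool_pos'])).reshape(w.shape)*1000  # tool frame mm
x,y,zz=L[...,0],L[...,1],L[...,2]
m=(zz>-45)&(zz<15)&(abs(y)<50)&(x>22)&(x<125)
for lo in range(22,122,10):
    k=m&(x>=lo)&(x<lo+10)
    if k.sum()>5: 
        yy=y[k]; print(lo,'z med',np.median(zz[k]).round(1),'y range',yy.min().round(1),yy.max().round(1),k.sum(), 'inner',yy[yy<0].max().round(1) if (yy<0).any() else 0,yy[yy>0].min().round(1) if (yy>0).any() else 0)
print('xmax',np.percentile(x[m],99.8))
E
python3 tilt.py w4
python3 - <<'E'
from h import *
rel([0.46,0.04,0.15],-5)
E
```

```text
22 z med -16.3 y range -29.7 28.7 1407 inner -10.4 9.4
32 z med -15.6 y range -25.6 24.0 1578 inner -0.3 0.1
42 z med -18.0 y range -18.0 16.9 1514 inner -0.3 0.1
52 z med -15.9 y range -30.4 29.6 2657 inner -0.3 0.1
62 z med -14.5 y range -31.8 30.8 1810 inner -0.3 0.1
72 z med -13.8 y range -33.1 32.4 1359 inner -21.8 21.0
82 z med -13.1 y range -34.0 33.0 1398 inner -23.3 22.2
92 z med -12.4 y range -34.9 33.7 1411 inner -24.9 23.9
102 z med -11.9 y range -35.1 33.9 949 inner -25.7 24.6
xmax 108.55460536612219
clock 5.08 pos [0.4593 0.0409 0.1381] rot [ 3.1416e+00  2.0000e-04 -2.8505e+00] w 0.729
offset [ -0.4  -1.1 -11.9] rotvec [-3.0000e-04  1.0000e-04 -2.7632e+00]
```

```bash
sed 's/st=monitor.get_state()/st=dict(tool_pos=np.array([0.5249,0.0604,-0.0009]),tool_rot=np.array([-3.1412,0.0016,-2.8505]))/' tilt.py > t3.py; python3 t3.py w3; python3 snap.py wrist w5; python3 tilt.py w5 | tail -5
```

```text
22 z med -1.5 y range -49.9 50.0 3890 inner -0.1 0.4
32 z med -1.7 y range -50.0 50.0 3998 inner -0.1 0.3
42 z med -1.6 y range -50.0 50.0 4276 inner -0.1 0.3
52 z med -17.6 y range -50.0 50.0 4694 inner -0.1 0.3
62 z med -1.8 y range -50.0 50.0 5211 inner -0.1 0.3
72 z med -1.5 y range -50.0 50.0 5282 inner -0.1 0.3
82 z med -1.6 y range -50.0 49.9 5674 inner -0.1 0.3
92 z med -1.6 y range -50.0 50.0 6054 inner -0.1 0.3
102 z med -1.5 y range -50.0 50.0 5972 inner -0.2 0.3
112 z med -1.2 y range -49.9 49.9 1320 inner -0.2 0.3
xmax 114.21889509136886
5.125 [0.45915429 0.04096178 0.13769485]
72 z med -12.5 y range -33.3 32.4 1354 inner -21.8 20.9
82 z med -11.9 y range -34.0 33.0 1376 inner -23.2 22.3
92 z med -11.3 y range -34.4 33.5 1410 inner -24.7 23.9
102 z med -10.8 y range -34.9 34.1 968 inner -25.4 24.7
xmax 108.70346720038845
```

```bash
for i in 6 7; do python3 snap.py wrist w$i; python3 tilt.py w$i | tail -5; done; python3 -c "
from plant import monitor
s=monitor.get_state();print(s['wrist_force'],s['ft_torque'],s['width'],s['qd'])"
```

```text
5.175 [0.45907295 0.04096072 0.13751117]
72 z med -12.1 y range -33.3 32.3 1349 inner -21.9 21.0
82 z med -11.4 y range -33.8 33.2 1357 inner -23.2 22.4
92 z med -10.7 y range -34.8 33.7 1394 inner -24.8 24.0
102 z med -10.2 y range -34.9 33.9 963 inner -25.4 24.7
xmax 108.7365242146594
5.225 [0.45907987 0.04096923 0.13745573]
72 z med -12.2 y range -33.1 32.2 1374 inner -21.8 21.0
82 z med -11.6 y range -34.0 33.1 1372 inner -23.1 22.3
92 z med -10.9 y range -34.4 33.5 1393 inner -24.7 24.0
102 z med -10.4 y range -34.7 34.2 979 inner -25.4 24.7
xmax 108.73666770600083
[-0.05049198 -0.01115528 -2.97465887] [-0.02461435  0.00265583  0.06138132] 0.7270333067855491 [ 0.00044356  0.00012804 -0.00144778 -0.00032279  0.003008    0.00064562]
```

move_arm(motion=[{"rotation": [0, 0, 0.08], "offset": [0, 0, -5], "gripper": -0.45}, {"rotation": [0, 0, 0.22], "offset": [0, 0, -15], "gripper": -0.45}, {"rotation": [0, 0, 0.4], "offset": [0, 0, -30], "gripper": -0.45}, {"rotation": [0, 0, 0.58], "offset": [0, 0, -45], "gripper": -0.45}, {"rotation": [0, 0, 0.76], "offset": [0, 0, -60], "gripper": -0.45}, {"rotation": [0, 0, 0.94], "offset": [0, 0, -75], "gripper": -0.45}, {"rotation": [0, 0, 1.12], "offset": [0, 0, -90], "gripper": -0.45}, {"rotation": [0, 0, 1.3], "offset": [0, 0, -100], "gripper": -0.45}])

```text
clock: 6.22
tool_pos: [0.4593, 0.041, 0.2381]
tool_rot: [-3.141, -0.001, 2.127]
wrist_force: [-0.5, 0.2, -2.9]
width: 0.728
```

move_arm(motion=[{"rotation": [0, 0, 0.18], "offset": [0, 0, 0], "gripper": -0.45}, {"rotation": [0, 0, 0.36], "offset": [0, 0, 0], "gripper": -0.45}, {"rotation": [0, 0, 0.54], "offset": [0, 0, 0], "gripper": -0.45}, {"rotation": [0, 0, 0.72], "offset": [0, 0, 0], "gripper": -0.45}, {"rotation": [0, 0, 0.9], "offset": [0, 0, 0], "gripper": -0.45}, {"rotation": [0, 0, 1.08], "offset": [0, 0, 0], "gripper": -0.45}, {"rotation": [0, 0, 1.26], "offset": [0, 0, 0], "gripper": -0.45}, {"rotation": [0, 0, 1.4], "offset": [0, 0, 0], "gripper": -0.45}])

```text
clock: 7.22
tool_pos: [0.4592, 0.041, 0.2374]
tool_rot: [-3.14, 0.001, 0.728]
wrist_force: [0.2, 0.5, -1.9]
width: 0.726
```

```bash
python3 -c "
from h import *
rel([0.47,0.154,0.24],-5)"
```

```text
clock 7.22 pos [0.4592 0.041  0.2374] rot [-3.1403e+00  1.2000e-03  7.2770e-01] w 0.726
offset [ 83.3 -77.2  -2.6] rotvec [-7.00e-04  1.60e-03  8.15e-01]
```

move_arm(motion=[{"rotation": [0, 0, 0.14], "offset": [10, -10, 0], "gripper": -0.45}, {"rotation": [0, 0, 0.28], "offset": [25, -25, -1], "gripper": -0.45}, {"rotation": [0, 0, 0.42], "offset": [43, -40, -1], "gripper": -0.45}, {"rotation": [0, 0, 0.56], "offset": [60, -55, -2], "gripper": -0.45}, {"rotation": [0, 0, 0.7], "offset": [75, -69, -2], "gripper": -0.45}, {"rotation": [0, 0, 0.8], "offset": [83, -77, -2], "gripper": -0.45}, {"rotation": [0, 0, 0.815], "offset": [83, -77, -2], "gripper": -0.45}, {"rotation": [0, 0, 0.815], "offset": [83, -77, -2], "gripper": -0.45}])

```text
clock: 8.22
tool_pos: [0.4694, 0.1533, 0.2398]
tool_rot: [3.141, 0.001, -0.08]
wrist_force: [-0.4, -0.2, -2.9]
width: 0.727
```

```bash
python3 snap.py wrist w8; python3 tilt.py w8
```

```text
8.275 [0.46938259 0.15323349 0.2399528 ]
22 z med -15.1 y range -29.1 29.4 1376 inner -11.6 12.0
32 z med -13.9 y range -26.0 26.1 1528 inner -0.1 0.3
42 z med -16.2 y range -17.8 18.2 1507 inner -0.1 0.3
52 z med -14.7 y range -28.4 29.5 2415 inner -0.1 0.3
62 z med -12.9 y range -31.1 31.2 2084 inner -0.1 0.3
72 z med -12.1 y range -32.5 32.8 1352 inner -21.1 21.2
82 z med -11.3 y range -33.3 33.4 1398 inner -22.6 22.7
92 z med -10.6 y range -34.0 34.1 1387 inner -24.2 24.3
102 z med -10.0 y range -34.4 34.6 1156 inner -24.9 25.0
xmax 110.04124539151573
```

View pics/w8.png

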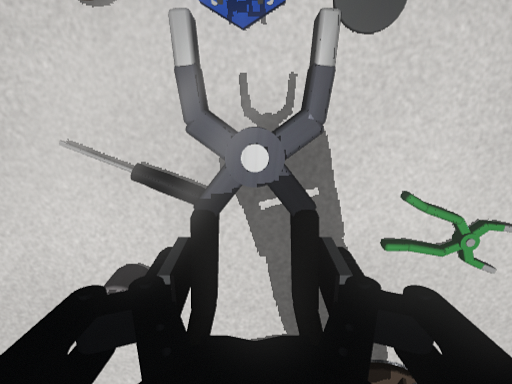

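move_arm(motion=[{"rotation": [0, 0, 0], "offset": [20, 0, 0], "gripper": -0.45}, {"rotation": [0, 0, 0], "offset": [45, 0, 0], "gripper": -0.45}, {"rotation": [0, 0, 0], "offset": [55, 0, 0], "gripper": -0.45}, {"rotation": [0, 0, 0], "offset": [55, 0, 0], "gripper": -0.45}, {"rotation": [0, 0, 0], "offset": [55, 0, 0], "gripper": -0.45}])

```text
clock: 8.9
tool_pos: [0.5235, 0.1491, 0.2402]
tool_rot: [3.142, 0.001, -0.082]
wrist_force: [-0.3, -0.1, -2.0]
width: 0.726
```

```bash
python3 snap.py wrist w9
```

```text
8.95 [0.52355541 0.14914516 0.24035343]
```

View pics/w9.png

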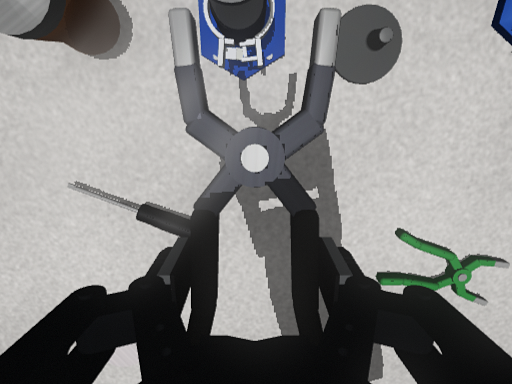

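The wrist view shows the short column's ears at about (221,52) and (260,52), a little left of the jaw midline (column 255). I'll measure them.

```bash
cat > ears.py <<'E'
import sys
from h import *
# args: npz, zmid, cx, cy, 
n,zm,cx,cy=sys.argv[1],*map(float,sys.argv[2:5])
z=load(n+'.npz');w=world(z);p=z['p'].astype(int)
near=np.hypot(w[...,0]-cx,w[...,1]-cy)<.07
m=near&(abs(w[...,2]-zm-.008)<.010)&(p.min(-1)>130)
v,u=np.nonzero(m);P=w[m]
img=cv2.resize(z['p'][:130,130:390,::-1],None,fx=3,fy=3,interpolation=cv2.INTER_NEAREST);cv2.imwrite(f'pics/{n}c.png',img)
print('n',len(P),'z',np.percentile(P[:,2],[5,50,95]).round(4))
mm=np.zeros((130,260,3),np.uint8); mm[m[:130,130:390]]=255; cv2.imwrite(f'pics/{n}m.png',cv2.resize(mm,None,fx=3,fy=3,interpolation=cv2.INTER_NEAREST))
for x0 in np.arange(cx-.056,cx-.02,.004):
    k=(P[:,0]>=x0)&(P[:,0]<x0+.004)
    if k.sum(): print(round(x0,3),np.sort((P[k,1]*1000).round(0)).astype(int).tolist())
E
python3 ears.py w9 .078 .678 .151
```

```text
n 811 z [0.0841 0.0865 0.0887]
0.626 [134, 135, 136, 137]
0.63 [133, 133, 133, 133, 134, 134, 134, 134, 134, 134, 135, 135, 135, 135, 135, 135, 136, 136, 136, 136, 136, 136, 137, 170, 170, 171, 171, 172, 173, 173]
0.634 [133, 133, 133, 133, 134, 134, 134, 134, 134, 134, 135, 135, 135, 135, 136, 136, 136, 136, 137, 137, 137, 137, 138, 138, 138, 139, 139, 139, 140, 140, 141, 141, 141, 142, 142, 142, 142, 143, 143, 143, 143, 143, 144, 144, 144, 144, 144, 145, 145, 145, 145, 145, 146, 146, 146, 147, 147, 147, 148, 148, 148, 148, 149, 149, 149, 150, 150, 150, 150, 151, 151, 151, 151, 152, 152, 152, 156, 169, 169, 169, 169, 169, 170, 170, 170, 170, 170, 171, 171, 171, 171, 171, 172, 172, 172, 172, 172, 173, 173, 173, 173, 173]
0.638 [133, 133, 133, 133, 134, 134, 134, 134, 135, 135, 135, 135, 135, 136, 136, 136, 136, 136, 137, 137, 137, 137, 137, 146, 147, 147, 147, 147, 147, 148, 148, 148, 148, 149, 149, 149, 149, 149, 150, 150, 150, 155, 156, 157, 157, 158, 168, 169, 169, 169, 169, 169, 170, 170, 170, 170, 170, 170, 170, 171, 171, 171, 171, 171, 172, 172, 172, 172, 172, 173]
0.642 [133, 
[... 1371 characters left out ...]
, 163, 164, 164, 164, 164, 165, 165, 165, 165, 166, 166, 167, 167, 167, 167, 167, 167, 167, 168, 168, 168, 168, 168, 169, 169, 169, 169, 170, 170, 170, 170, 170]
0.654 [128, 129, 129, 129, 130, 130, 130, 130, 131, 131, 131, 131, 131, 132, 132, 132, 133, 133, 133, 134, 134, 134, 135, 135, 136, 137, 137, 164, 165, 166, 166, 166, 166, 166, 167, 167, 167, 167, 168, 168, 168, 168, 169, 169, 169, 169, 169, 170, 170, 170, 170, 170, 170, 171, 172, 172]
0.658 [124, 125, 125, 125, 125, 126, 126, 126, 126, 127, 127, 127, 127, 127, 128, 128, 128, 129, 129, 129, 168, 169, 169, 169, 170, 170, 171, 171, 171, 171, 171, 171, 172, 172, 172, 172, 172, 173, 173, 173, 173, 173, 173, 174, 174, 174, 174, 175, 176]
```

View pics/w9c.png

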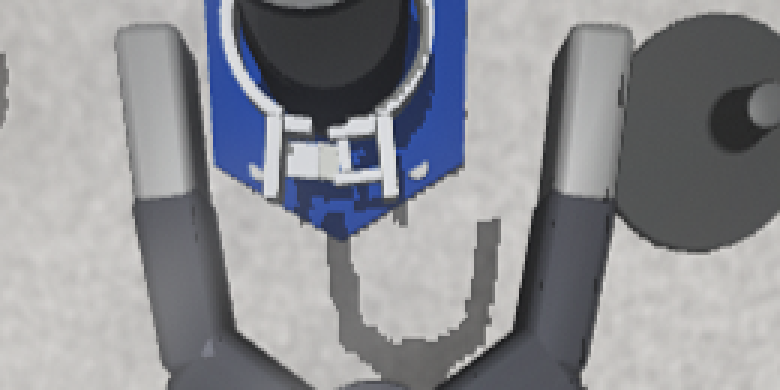

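```bash
python3 -c "
from h import *
rel([0.4686,0.166,0.24],-4.5)
rel([0.4686,0.166,0.0775],-4.5)"
```

```text
clock 8.95 pos [0.5236 0.1491 0.2404] rot [-3.1415e+00  3.0000e-04 -8.1900e-02] w 0.721
offset [-56.2 -12.3   0.4] rotvec [-0.0001  0.0003 -0.0034]
clock 8.95 pos [0.5236 0.1491 0.2404] rot [-3.1415e+00  3.0000e-04 -8.1900e-02] w 0.721
offset [-56.1 -12.3 162.9] rotvec [-0.0001  0.0003 -0.0034]
```

move_arm(motion=[{"rotation": [0, 0, 0], "offset": [-28, -6, 0], "gripper": -0.45}, {"rotation": [0, 0, 0], "offset": [-56, -12, 0], "gripper": -0.45}, {"rotation": [0, 0, 0], "offset": [-56, -12, 30], "gripper": -0.45}, {"rotation": [0, 0, 0], "offset": [-56, -12, 70], "gripper": -0.45}, {"rotation": [0, 0, 0], "offset": [-56, -12, 110], "gripper": -0.45}, {"rotation": [0, 0, 0], "offset": [-56, -12, 145], "gripper": -0.45}, {"rotation": [0, 0, 0], "offset": [-56, -12, 160], "gripper": -0.45}, {"rotation": [0, 0, 0], "offset": [-56, -12, 162], "gripper": -0.45}])

```text
clock: 9.95
tool_pos: [0.4693, 0.1658, 0.0782]
tool_rot: [3.141, 0.001, -0.082]
wrist_force: [0.0, 0.3, -1.7]
width: 0.725
```

```bash
python3 snap.py wrist w10; python3 tilt.py w10; python3 -c "
from h import *
rel([0.5285,0.1612,0.0775],-4.5)"
```

```text
10.0 [0.46960429 0.16581679 0.07866663]
22 z med -13.9 y range -29.2 29.6 1365 inner -10.6 11.6
32 z med -12.7 y range -25.2 25.6 1525 inner -0.4 0.1
42 z med -14.9 y range -17.2 17.9 1480 inner -0.3 0.1
52 z med -13.1 y range -28.8 29.6 2436 inner -0.3 0.1
62 z med -11.2 y range -31.0 31.8 1950 inner -0.3 0.1
72 z med -10.2 y range -32.6 33.1 1334 inner -20.9 21.6
82 z med -9.4 y range -33.1 34.0 1336 inner -22.4 22.8
92 z med -8.5 y range -33.9 34.3 1345 inner -24.0 24.6
102 z med -7.7 y range -34.3 34.6 1061 inner -24.7 25.3
xmax 109.67708144350054
clock 10.0 pos [0.4696 0.1658 0.0787] rot [-3.1414e+00 -3.0000e-04 -8.2100e-02] w 0.728
offset [59.1 -0.2  1.2] rotvec [-0.0002 -0.0003 -0.0035]
```

View pics/w10.png

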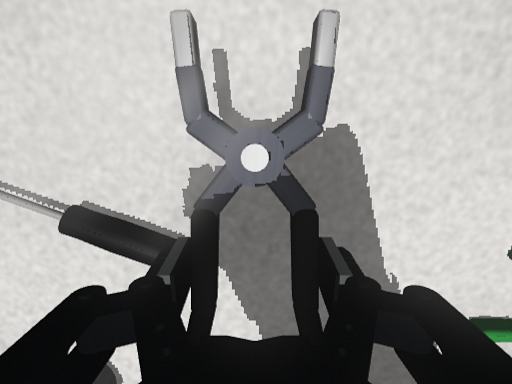

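move_arm(motion=[{"rotation": [0, 0.04, 0], "offset": [0, 0, 4], "gripper": -0.45}, {"rotation": [0, 0.08, 0], "offset": [0, 0, 7], "gripper": -0.45}, {"rotation": [0, 0.08, 0], "offset": [10, 0, 7], "gripper": -0.45}, {"rotation": [0, 0.08, 0], "offset": [22, 0, 7], "gripper": -0.45}, {"rotation": [0, 0.08, 0], "offset": [32, 0, 7], "gripper": -0.45}, {"rotation": [0, 0.08, 0], "offset": [40, 0, 7], "gripper": -0.45}, {"rotation": [0, 0.08, 0], "offset": [40, 0, 7], "gripper": -0.45}])

```text
clock: 10.88
tool_pos: [0.5098, 0.1623, 0.0712]
tool_rot: [-3.141, -0.08, -0.083]
wrist_force: [0.4, 0.6, -1.8]
width: 0.724
```

```bash
python3 snap.py wrist w11; python3 tilt.py w11;python3 snap.py scene s11; python3 snap.py top t11;python3 -c "
import cv2,numpy as np
a=cv2.imread('pics/w11.png');b=cv2.imread('pics/s11.png')[170:320,230:380];c=cv2.imread('pics/t11.png')[110:260,130:280]
cv2.imwrite('pics/m11.png',np.hstack([cv2.resize(b,(400,400),interpolation=2),cv2.resize(c,(400,400),interpolation=2)]))
from h import *
rel([0.5285,0.1612,0.0715],-4.5)"
```

```text
10.925 [0.50930225 0.16232011 0.07113017]
22 z med -14.9 y range -29.1 29.7 1348 inner -12.1 12.5
32 z med -13.2 y range -26.3 26.9 1493 inner -0.4 0.0
42 z med -15.4 y range -18.3 18.8 1489 inner -0.4 0.0
52 z med -13.9 y range -27.7 28.1 2306 inner -0.4 0.0
62 z med -11.8 y range -30.7 31.2 2117 inner -0.4 0.0
72 z med -10.8 y range -32.2 32.6 1326 inner -20.5 21.1
82 z med -10.0 y range -33.0 33.8 1331 inner -22.3 22.8
92 z med -9.2 y range -33.7 34.3 1346 inner -24.0 24.5
102 z med -8.4 y range -34.1 34.7 1182 inner -24.6 25.3
xmax 110.51015706983654
10.975 [0.50900806 0.16235532 0.07113398]
11.025 [0.50894619 0.16238598 0.07117734]
clock 11.03 pos [0.5089 0.1624 0.0712] rot [ 3.1415 -0.0794 -0.0822] w 0.724
offset [19.5 -0.4  1.2] rotvec [ 0.0002 -0.0794 -0.0037]
```

View pics/w11.png

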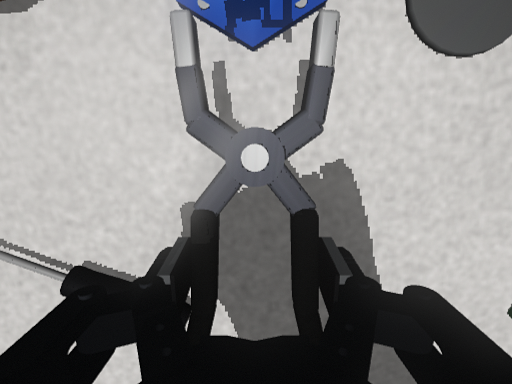

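View pics/m11.png

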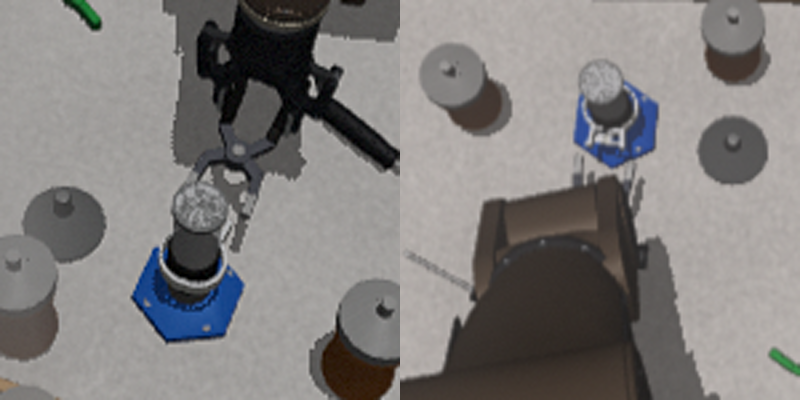

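Run:
```python
from h import *
for n in ['w11','t11','s11']:
    z=load(n+'.npz');w=world(z)
    m=(w[...,2]>.065)&(w[...,2]<.105)&(w[...,0]>.565)&(w[...,0]<.626)&(abs(w[...,1]-.155)<.06)
    P=w[m]; print(n,len(P))
    for lo in np.arange(.57,.626,.01):
        s=P[(P[:,0]>lo)&(P[:,0]<lo+.01)]; a=s[s[:,1]<.155];b=s[s[:,1]>.155]
        if len(a)>2 and len(b)>2: print(round(lo,3),'y',a[:,1].min().round(4),a[:,1].max().round(4),b[:,1].min().round(4),b[:,1].max().round(4),'z',np.percentile(s[:,2],[20,50,95]).round(4))
    print('xmax',np.percentile(P[:,0],99.5))
```

```text
w11 8584
0.57 y 0.1249 0.155 0.155 0.1873 z [0.0875 0.0882 0.0903]
0.58 y 0.1226 0.1348 0.1749 0.1876 z [0.0871 0.088  0.0892]
0.59 y 0.1207 0.1325 0.1776 0.1881 z [0.087  0.088  0.0892]
0.6 y 0.1195 0.1301 0.1786 0.1879 z [0.0869 0.088  0.0893]
0.61 y 0.1189 0.1285 0.1784 0.1877 z [0.0868 0.0879 0.0892]
xmax 0.6203459954470225
t11 83
0.58 y 0.1238 0.1329 0.1787 0.1867 z [0.0856 0.0877 0.0929]
0.59 y 0.122 0.1305 0.1789 0.1869 z [0.0847 0.0873 0.0927]
0.6 y 0.1214 0.1304 0.1799 0.1876 z [0.0855 0.089  0.0916]
0.61 y 0.1217 0.128 0.1797 0.1877 z [0.0837 0.087  0.0913]
xmax 0.6189355213069773
s11 234
0.57 y 0.1255 0.1546 0.1551 0.1879 z [0.0816 0.0862 0.0905]
0.58 y 0.1253 0.1351 0.1762 0.1883 z [0.0847 0.087  0.0898]
0.59 y 0.1229 0.1325 0.1794 0.1889 z [0.0847 0.087  0.0917]
0.6 y 0.1209 0.1295 0.1802 0.1887 z [0.0856 0.088  0.0901]
xmax 0.6206932445760258
```

move_arm(motion=[{"rotation": [0, 0, 0], "offset": [5, 0, 0], "gripper": -0.45}, {"rotation": [0, 0, 0], "offset": [10, 0, -0.5], "gripper": -0.45}, {"rotation": [0, 0, 0], "offset": [15, 0, -1], "gripper": -0.45}, {"rotation": [0, 0, 0], "offset": [19.5, 0, -1.5], "gripper": -0.45}, {"rotation": [0, 0, 0], "offset": [19.5, 0, -1.5], "gripper": -0.45}, {"rotation": [0, 0, 0], "offset": [19.5, 0, -1.5], "gripper": -0.45}])

```text
clock: 11.78
tool_pos: [0.5284, 0.1608, 0.0743]
tool_rot: [-3.142, -0.08, -0.082]
wrist_force: [0.2, 1.0, -3.2]
width: 0.724
```

```bash
python3 snap.py wrist w12; python3 snap.py top t12;python3 -c "
import cv2,numpy as np
a=cv2.imread('pics/w12.png')[:150,130:380];c=cv2.imread('pics/t12.png')[120:220,160:260]
cv2.imwrite('pics/m12.png',np.hstack([cv2.resize(a,(400,240)),cv2.resize(c,(400,400),interpolation=2)[:240]]))
"
```

```text
11.825 [0.5283587  0.16082927 0.07430754]
11.875 [0.52834632 0.16084916 0.0742961 ]
```

View pics/m12.png

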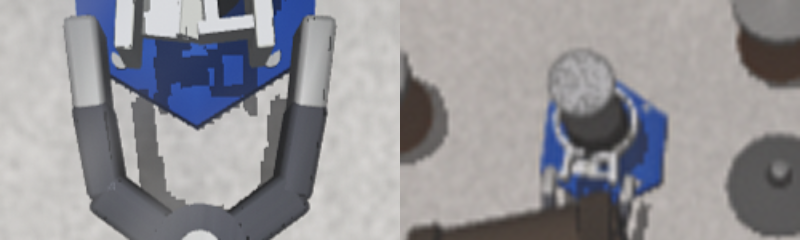

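move_arm(motion=[{"rotation": [0, 0, 0], "offset": [0, 0, 1], "gripper": -0.25}, {"rotation": [0, 0, 0], "offset": [0, 0, 1], "gripper": -0.1}, {"rotation": [0, 0, 0], "offset": [0, 0, 1], "gripper": 0.0}, {"rotation": [0, 0, 0], "offset": [0, 0, 1], "gripper": 0.08}, {"rotation": [0, 0, 0], "offset": [0, 0, 1], "gripper": 0.12}, {"rotation": [0, 0, 0], "offset": [0, 0, 1], "gripper": 0.12}], squeeze=50)

```text
clock: 12.62
tool_pos: [0.5281, 0.1608, 0.0732]
tool_rot: [3.141, -0.079, -0.082]
wrist_force: [-4.8, 0.9, -1.8]
width: 0.453
```

```bash
python3 snap.py wrist w13; python3 snap.py top t13;python3 -c "
import cv2,numpy as np
a=cv2.imread('pics/w13.png');c=cv2.imread('pics/t13.png')[120:220,160:260]
cv2.imwrite('pics/m13.png',np.hstack([cv2.resize(a,(400,300)),cv2.resize(c,(400,400),interpolation=2)[:300]]))
"; python3 tilt.py w13
```

```text
12.675 [0.52805802 0.16077449 0.07318869]
12.725 [0.52809274 0.16077061 0.07319839]
22 z med -11.9 y range -23.1 22.8 1227 inner -8.5 8.6
32 z med -10.0 y range -21.3 21.4 1183 inner -4.2 4.2
42 z med -11.7 y range -16.7 16.7 1238 inner -0.4 0.0
52 z med -12.7 y range -16.0 16.1 1381 inner -0.4 0.0
62 z med -10.4 y range -24.3 24.3 2064 inner -0.4 0.0
72 z med -9.4 y range -26.7 26.7 1666 inner -8.3 7.9
82 z med -8.9 y range -26.1 26.1 1337 inner -15.5 15.4
92 z med -8.3 y range -25.7 25.3 1546 inner -7.7 9.1
102 z med -6.7 y range -24.5 23.9 2774 inner -0.4 0.0
112 z med -2.5 y range -22.3 22.8 875 inner -0.4 0.0
xmax 118.11920610029485
```

View pics/m13.png

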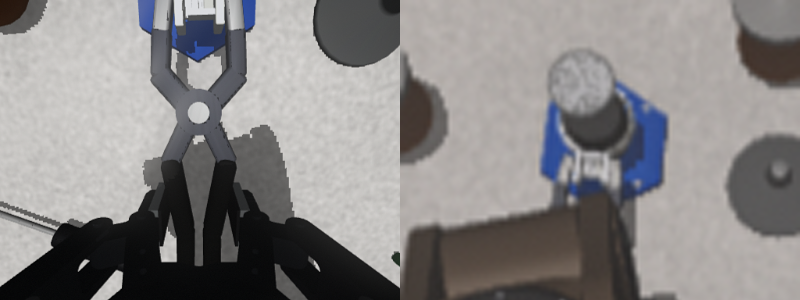

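move_arm(motion=[{"rotation": [0, 0, 0], "offset": [0, 0, 0], "gripper": 0.0}, {"rotation": [0, 0, 0], "offset": [0, 0, 0], "gripper": -0.15}, {"rotation": [0, 0, 0], "offset": [0, 0, 0], "gripper": -0.3}, {"rotation": [0, 0, 0], "offset": [0, 0, 0], "gripper": -0.42}, {"rotation": [0, 0, 0], "offset": [0, 0, 0], "gripper": -0.42}, {"rotation": [0, 0, 0], "offset": [0, 0, 0], "gripper": -0.42}])

```text
clock: 13.48
tool_pos: [0.5287, 0.1608, 0.0734]
tool_rot: [-3.141, -0.08, -0.082]
wrist_force: [0.3, 0.2, -2.8]
width: 0.715
```

```bash
python3 snap.py wrist w14; python3 snap.py top t14;python3 -c "
import cv2,numpy as np
a=cv2.imread('pics/w14.png');c=cv2.imread('pics/t14.png')[120:220,160:260]
cv2.imwrite('pics/m14.png',np.hstack([cv2.resize(a,(400,300)),cv2.resize(c,(400,400),interpolation=2)[:300]]))
"; python3 tilt.py w14
```

```text
13.525 [0.52866105 0.16083373 0.0733518 ]
13.575 [0.52867068 0.16083589 0.07338133]
22 z med -14.3 y range -28.7 29.3 1354 inner -11.6 12.0
32 z med -13.0 y range -25.6 26.1 1479 inner -0.4 0.0
42 z med -15.2 y range -17.9 18.3 1472 inner -0.4 0.0
52 z med -13.8 y range -28.0 28.6 2278 inner -0.4 0.0
62 z med -11.6 y range -30.7 31.2 2097 inner -0.4 0.0
72 z med -10.6 y range -32.0 32.6 1325 inner -20.2 20.7
82 z med -9.8 y range -32.8 33.0 1351 inner -21.9 22.5
92 z med -8.8 y range -33.3 33.8 1572 inner -10.9 9.0
102 z med -6.2 y range -33.9 34.1 2650 inner -0.4 0.0
112 z med 7.5 y range -15.8 13.5 737 inner -0.4 0.0
xmax 118.28062301278855
```

View pics/m14.png

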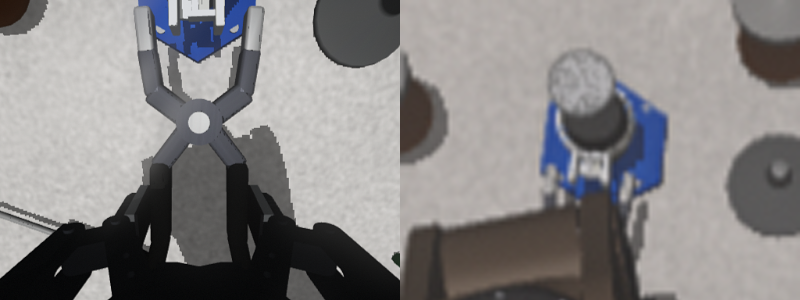

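```bash
cat >> h.py <<'E'
def relp(pts,yaws,pitch=0.08):
    from plant import monitor
    st=monitor.get_state()
    R0=Ro.from_euler('xyz',st['tool_rot'])
    print('clock',round(st['clock'],2),'pos',st['tool_pos'].round(4),'rot',st['tool_rot'].round(4),'w',round(st['width'],3))
    for p,y in zip(pts,yaws):
        R1=Ro.from_euler('xyz',[np.pi,0,np.deg2rad(y)])*Ro.from_rotvec([0,pitch,0])
        print('offset',(R0.inv().apply(np.array(p)-st['tool_pos'])*1000).round(1),'rotvec',(R0.inv()*R1).as_rotvec().round(4))
E
python3 -c "
from h import *
relp([[.469,.1655,.074],[.469,.1655,.15],[.469,.16,.22],[.475,.1,.29],[.483,-.154,.29]],[-4.7,-4.7,-4.7,-5.5,-9])"
```

```text
clock 13.57 pos [0.5287 0.1608 0.0734] rot [-3.1415 -0.0801 -0.0822] w 0.71
offset [-59.6   0.3  -5.4] rotvec [-0.0001 -0.0001 -0.0002]
offset [-53.5   0.2 -81.2] rotvec [-0.0001 -0.0001 -0.0002]
offset [ -47.5    5.7 -150.9] rotvec [-0.0001 -0.0001 -0.0002]
offset [ -31.    65.  -219.8] rotvec [-0.0012 -0.0001  0.0137]
offset [  -2.3  317.5 -217.5] rotvec [-0.0061 -0.0001  0.0746]
```

move_arm(motion=[{"rotation": [0, 0, 0], "offset": [-25, 0, -2], "gripper": -0.43}, {"rotation": [0, 0, 0], "offset": [-50, 0, -4.5], "gripper": -0.43}, {"rotation": [0, 0, 0], "offset": [-59, 0, -15], "gripper": -0.43}, {"rotation": [0, 0, 0], "offset": [-56, 0, -45], "gripper": -0.43}, {"rotation": [0, 0, 0], "offset": [-53, 0, -80], "gripper": -0.43}, {"rotation": [0, 0, 0], "offset": [-50, 5, -120], "gripper": -0.43}, {"rotation": [0, 0, 0], "offset": [-44, 20, -160], "gripper": -0.43}, {"rotation": [0, 0, 0.005], "offset": [-38, 45, -190], "gripper": -0.43}])

```text
clock: 14.58
tool_pos: [0.4726, 0.1202, 0.2624]
tool_rot: [-3.14, -0.083, -0.086]
wrist_force: [1.4, 0.5, -2.9]
width: 0.712
```

```bash
python3 -c "
from h import *
relp([[.483,-.154,.29]],[-9])"
```

```text
clock 14.57 pos [0.4726 0.1202 0.2624] rot [-3.1404 -0.0828 -0.0862] w 0.712
offset [ 36.2 272.2 -25. ] rotvec [-0.007  -0.0027  0.0707]
```

move_arm(motion=[{"rotation": [0, 0, 0.01], "offset": [5, 40, -10], "gripper": -0.43}, {"rotation": [0, 0, 0.02], "offset": [12, 90, -18], "gripper": -0.43}, {"rotation": [-0.003, 0, 0.04], "offset": [20, 145, -24], "gripper": -0.43}, {"rotation": [-0.005, 0, 0.05], "offset": [27, 200, -25], "gripper": -0.43}, {"rotation": [-0.006, 0, 0.06], "offset": [33, 245, -25], "gripper": -0.43}, {"rotation": [-0.007, 0, 0.07], "offset": [36, 268, -25], "gripper": -0.43}, {"rotation": [-0.007, 0, 0.07], "offset": [36, 272, -25], "gripper": -0.43}, {"rotation": [-0.007, 0, 0.07], "offset": [36, 272, -25], "gripper": -0.43}])

```text
clock: 15.58
tool_pos: [0.4821, -0.1533, 0.2877]
tool_rot: [3.141, -0.08, -0.158]
wrist_force: [-0.2, -0.2, -2.2]
width: 0.718
```

```bash
python3 snap.py wrist w15; python3 tilt.py w15; python3 ears.py w15 .115 .6775 -.185|cut -c1-400;python3 snap.py wrist w16
```

```text
15.625 [ 0.48208737 -0.15296122  0.28770019]
22 z med -13.7 y range -28.6 29.5 1343 inner -10.4 12.0
32 z med -12.2 y range -25.3 26.4 1476 inner -0.1 0.4
42 z med -14.2 y range -17.1 18.7 1451 inner -0.1 0.4
52 z med -12.5 y range -28.0 29.2 2287 inner -0.1 0.4
62 z med -10.4 y range -30.2 31.5 2006 inner -0.1 0.4
72 z med -9.0 y range -32.0 32.8 1302 inner -20.0 21.3
82 z med -8.1 y range -32.6 33.6 1288 inner -21.7 22.8
92 z med -7.1 y range -33.2 34.6 1300 inner -23.3 24.5
102 z med -6.2 y range -33.5 34.6 1100 inner -23.8 25.2
xmax 110.27020579600135
n 592 z [0.1192 0.1237 0.126 ]
0.621 [-198, -197, -197, -196, -196, -196, -196, -196, -195, -195, -194, -194]
0.626 [-198, -198, -198, -198, -197, -197, -197, -197, -196, -196, -196, -196, -195, -195, -195, -195, -194, -194, -194, -194, -192]
0.63 [-199, -198, -198, -198, -198, -198, -197, -197, -197, -197, -197, -196, -196, -196, -196, -196, -195, -195, -195, -195, -195, -195, -194, -194, -194, -194, -194, -193, -193, -192, -192, -192, -191, -191, -191, -190, -190, -190, -189, -189, -189, -188, -188, -188, -187, -187, -187, -186, -
[... 1782 characters left out ...]
-206, -206, -206, -205, -205, -204, -204, -203, -203, -202, -201, -193, -192, -191, -190, -189, -188, -176, -175, -173, -173, -173, -172, -171, -171, -170, -170, -170, -169, -169, -168, -168, -168, -167, -167, -166, -166, -166, -165, -165, -165, -165, -165, -164, -164, -164, -164, -163, -163, -163]
0.654 [-211, -211, -209, -171, -170, -166, -166, -165, -165, -165, -164, -164, -164, -164, -164, -163, -163, -163, -163, -163, -163, -162, -162, -162, -162, -162, -161, -161, -160, -160, -159]
0.658 [-166, -162, -161, -161, -161, -161, -161, -160, -160, -160, -160, -160, -159, -159, -159, -159, -159, -158, -158, -158, -158, -158, -158, -157, -157, -157]
15.675 [ 0.4821465  -0.15278465  0.28767605]
```

View pics/w15.png

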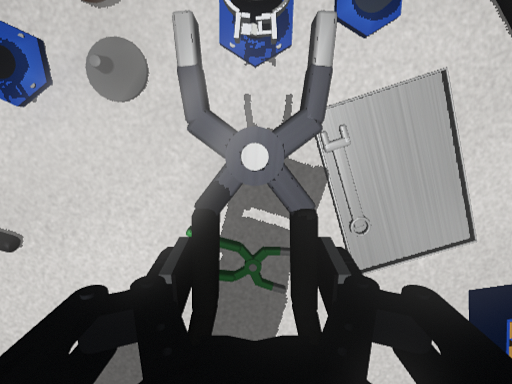

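Run:
```python
from h import *
for n,zm,cx,cy in [('w9',.078,.678,.151),('w15',.115,.6775,-.185),('w16',.115,.6775,-.185)]:
    z=load(n+'.npz');w=world(z);p=z['p'].astype(int)
    m=(np.hypot(w[...,0]-cx,w[...,1]-cy)<.06)&(abs(w[...,2]-zm-.009)<.008)&(p.min(-1)>130)
    P=w[m]; out=[]
    ymid=cy+.002 if cy>0 else -.178
    for s in (-1,1):
        pts=[]
        for lo in np.arange(cx-.055,cx-.036,.003):
            q=P[(P[:,0]>lo)&(P[:,0]<lo+.003)]; q=q[(q[:,1]-ymid)*s>.010]
            if len(q)>3: pts.append([q[:,0].mean(),(q[:,1]*s).max()*s])
        pts=np.array(pts); c=np.polyfit(pts[:,0]-cx+.045,pts[:,1],1); out.append(c); print(n,s,'angle',np.rad2deg(np.arctan(c[0])).round(1),'y at axis-45',c[1].round(4),'xmin',P[(P[:,1]-ymid)*s>.010,0].min().round(4))
    print('mid',((out[0]+out[1])/2), 'width',out[1][1]-out[0][1])
    # clip ring circle fit
    from scipy.optimize import least_squares
    r=.03 if zm>.1 else .026
    q=P[P[:,0]>cx-.02]
    if len(q)>20:
        f=least_squares(lambda t:np.hypot(q[:,0]-t[0],q[:,1]-t[1])-t[2],[cx,cy,r]);print('ring',f.x.round(4),len(q))
```

```text
w9 -1 angle 1.0 y at axis-45 0.1329 xmin 0.6295
w9 1 angle -5.9 y at axis-45 0.1733 xmin 0.6325
mid [-0.04307036  0.15305927] width 0.04041832057233494
ring [0.6793 0.1494 0.0299] 244
w15 -1 angle -4.7 y at axis-45 -0.1985 xmin 0.6238
w15 1 angle -15.0 y at axis-45 -0.1578 xmin 0.6304
mid [-0.17464346 -0.17813631] width 0.04066937147649699
ring [ 0.672  -0.1703  0.0165] 41
w16 -1 angle -7.4 y at axis-45 -0.1984 xmin 0.6238
w16 1 angle -8.5 y at axis-45 -0.1584 xmin 0.6302
mid [-0.1392491  -0.17836287] width 0.04000732261807294
ring [ 0.6763 -0.1737  0.0218] 41
```

```bash
python3 -c "
from h import *
relp([[.4671,-.1513,.2877],[.4671,-.1513,.108]],[-9,-9],.10)"
```

```text
clock 15.68 pos [ 0.4821 -0.1528  0.2877] rot [ 3.1408 -0.0803 -0.1565] w 0.72
offset [-15.    0.9  -1.2] rotvec [0.0008 0.0197 0.0006]
offset [-29.5   0.7 177.9] rotvec [0.0008 0.0197 0.0006]
```

move_arm(motion=[{"rotation": [0, 0.005, 0], "offset": [-8, 0.5, 8], "gripper": -0.43}, {"rotation": [0, 0.01, 0], "offset": [-18, 0.7, 30], "gripper": -0.43}, {"rotation": [0, 0.015, 0], "offset": [-21, 0.7, 65], "gripper": -0.43}, {"rotation": [0, 0.02, 0], "offset": [-24, 0.7, 105], "gripper": -0.43}, {"rotation": [0, 0.02, 0], "offset": [-26.5, 0.7, 140], "gripper": -0.43}, {"rotation": [0, 0.02, 0], "offset": [-28.5, 0.7, 163], "gripper": -0.43}, {"rotation": [0, 0.02, 0], "offset": [-29.5, 0.7, 175], "gripper": -0.43}, {"rotation": [0, 0.02, 0], "offset": [-29.5, 0.7, 178], "gripper": -0.43}])

```text
clock: 16.68
tool_pos: [0.4668, -0.1518, 0.1073]
tool_rot: [3.141, -0.099, -0.157]
wrist_force: [0.5, 1.1, -2.5]
width: 0.716
```

```bash
python3 snap.py wrist w17; python3 tilt.py w17|tail -6; python3 -c "
from h import *
relp([[.5065,-.1575,.108],[.5263,-.1606,.108]],[-9,-9],.10)"
```

```text
16.725 [ 0.46701163 -0.15191944  0.10748545]
62 z med -9.9 y range -31.0 30.9 1950 inner -0.2 0.3
72 z med -8.6 y range -32.1 32.1 1263 inner -21.1 20.9
82 z med -7.6 y range -33.3 33.2 1319 inner -22.4 22.5
92 z med -6.6 y range -33.5 33.8 1286 inner -24.0 24.0
102 z med -5.7 y range -34.0 34.2 1053 inner -24.4 24.6
xmax 109.96128757635873
clock 16.73 pos [ 0.467  -0.1519  0.1075] rot [ 3.1407 -0.1    -0.1571] w 0.721
offset [39.7 -0.7  3.5] rotvec [ 0.0009 -0.     -0.0001]
offset [59.7 -0.7  5.5] rotvec [ 0.0009 -0.     -0.0001]
```

move_arm(motion=[{"rotation": [0, 0, 0], "offset": [10, 0, 1], "gripper": -0.43}, {"rotation": [0, 0, 0], "offset": [22, 0, 2], "gripper": -0.43}, {"rotation": [0, 0, 0], "offset": [33, 0, 3], "gripper": -0.43}, {"rotation": [0, 0, 0], "offset": [40, 0, 3.5], "gripper": -0.43}, {"rotation": [0, 0, 0], "offset": [40, 0, 3.5], "gripper": -0.43}, {"rotation": [0, 0, 0], "offset": [40, 0, 3.5], "gripper": -0.43}])

```text
clock: 17.48
tool_pos: [0.5063, -0.1582, 0.108]
tool_rot: [3.141, -0.1, -0.157]
wrist_force: [0.3, 0.2, -2.5]
width: 0.718
```

```bash
python3 snap.py wrist w18; python3 snap.py top t18; python3 snap.py scene s18;python3 - <<'E'
from h import *
for n in ['w18','t18','s18']:
    z=load(n+'.npz');w=world(z)
    a=np.deg2rad(-9); u=np.array([np.cos(a),np.sin(a)]);v=np.array([-u[1],u[0]])
    d=w[...,:2]-np.array([.6775,-.185]); X=d@u;Y=d@v
    m=(w[...,2]>.1)&(w[...,2]<.135)&(X>-.115)&(X<-.055)&(abs(Y)<.05)
    x,y,h=X[m],Y[m],w[m][:,2]; print(n,len(x),'tip',np.percentile(x,99.5).round(4))
    for lo in np.arange(-.095,-.055,.01):
        k=(x>lo)&(x<lo+.01); 
        if k.sum()>3: yy=y[k]; print(round(lo,3),yy.min().round(4),yy[yy<0].max().round(4),yy[yy>0].min().round(4),yy.max().round(4),np.median(h[k]).round(4))
a=cv2.imread('pics/w18.png')[:200,100:400];b=cv2.imread('pics/s18.png')[140:260,120:240];c=cv2.imread('pics/t18.png')[110:230,270:390]
cv2.imwrite('pics/m18.png',np.hstack([cv2.resize(b,(400,400),interpolation=2),cv2.resize(c,(400,400),interpolation=2)]))
relp([[.5263,-.1606,.108]],[-9],.10)
E
```

```text
17.525 [ 0.50630701 -0.15825191  0.10802076]
17.575 [ 0.50635864 -0.15828861  0.10806065]
17.625 [ 0.50639615 -0.15833293  0.10809229]
w18 7612 tip -0.0642
-0.095 -0.0338 -0.0225 0.0214 0.0326 0.1246
-0.085 -0.0342 -0.0242 0.0229 0.0329 0.1245
-0.075 -0.035 -0.0248 0.0238 0.0338 0.1246
-0.065 -0.0337 -0.0259 0.0248 0.0326 0.1244
t18 66 tip -0.0637
-0.095 -0.0321 -0.0226 0.0316 0.0335 0.1223
-0.085 -0.0323 -0.024 0.0261 0.033 0.1245
-0.075 -0.0331 -0.0245 0.0276 0.0342 0.1251
-0.065 -0.0299 -0.0299 0.0254 0.032 0.1237
s18 243 tip -0.0629
-0.095 -0.0317 -0.0218 0.0244 0.0341 0.1223
-0.085 -0.0324 -0.0216 0.023 0.0343 0.1219
-0.075 -0.0316 -0.0228 0.0255 0.0355 0.1223
-0.065 -0.0322 -0.024 0.027 0.0338 0.1223
clock 17.62 pos [ 0.5064 -0.1583  0.1081] rot [ 3.1408 -0.0998 -0.1576] w 0.715
offset [19.9 -0.9  2.1] rotvec [ 0.0009  0.0002 -0.0005]
```

View pics/m18.png

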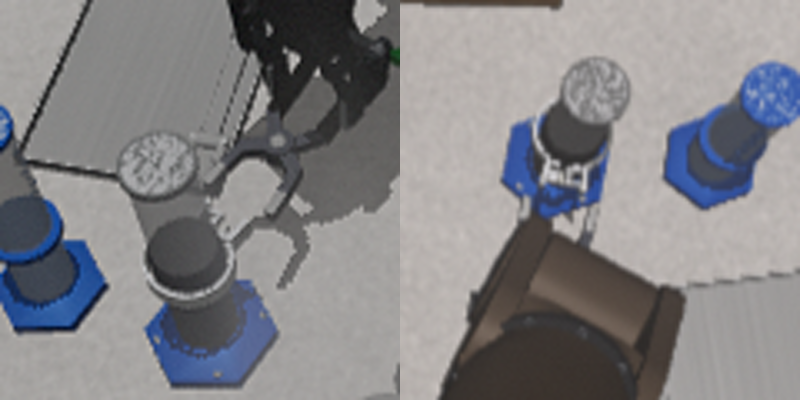

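move_arm(motion=[{"rotation": [0, 0, 0], "offset": [6, 0, 0.6], "gripper": -0.43}, {"rotation": [0, 0, 0], "offset": [12, -0.3, 1.2], "gripper": -0.43}, {"rotation": [0, 0, 0], "offset": [17, -0.3, 1.7], "gripper": -0.43}, {"rotation": [0, 0, 0], "offset": [21, -0.3, 2], "gripper": -0.43}, {"rotation": [0, 0, 0], "offset": [21, -0.3, 2], "gripper": -0.43}, {"rotation": [0, 0, 0], "offset": [21, -0.3, 2], "gripper": -0.43}])

```text
clock: 18.38
tool_pos: [0.5274, -0.1613, 0.1081]
tool_rot: [3.141, -0.1, -0.157]
wrist_force: [0.5, 0.6, -2.5]
width: 0.714
```

```bash
python3 snap.py wrist w19; python3 -c "
import cv2
a=cv2.imread('pics/w19.png')[:150,130:380]
cv2.imwrite('pics/m19.png',cv2.resize(a,(750,450)))"
```

```text
18.425 [ 0.5273893  -0.16134676  0.1081857 ]
```

View pics/m19.png

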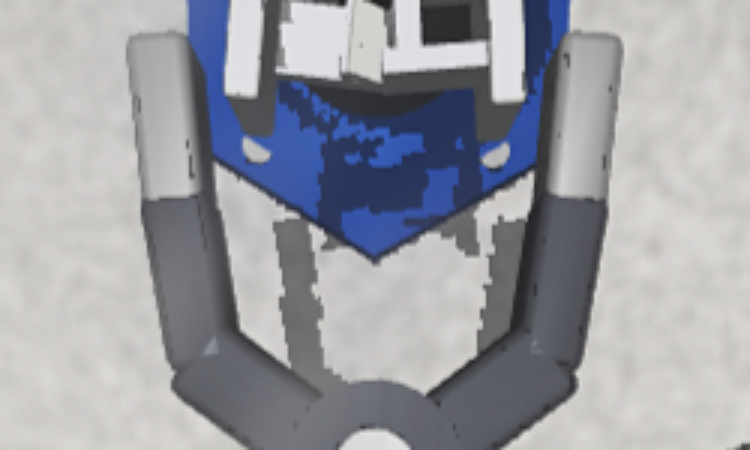

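The tall column's ears (about 247,50 and 507,50 in the crop) sit centred between the jaws, so I squeeze.

move_arm(motion=[{"rotation": [0, 0, 0], "offset": [0, 0, 0], "gripper": -0.25}, {"rotation": [0, 0, 0], "offset": [0, 0, 0], "gripper": -0.1}, {"rotation": [0, 0, 0], "offset": [0, 0, 0], "gripper": 0.0}, {"rotation": [0, 0, 0], "offset": [0, 0, 0], "gripper": 0.08}, {"rotation": [0, 0, 0], "offset": [0, 0, 0], "gripper": 0.12}, {"rotation": [0, 0, 0], "offset": [0, 0, 0], "gripper": 0.12}], squeeze=50)

```text
clock: 19.18
tool_pos: [0.5271, -0.1612, 0.1081]
tool_rot: [3.141, -0.099, -0.157]
wrist_force: [-4.7, 0.4, -1.9]
width: 0.453
```

move_arm(motion=[{"rotation": [0, 0, 0], "offset": [0, 0, 0], "gripper": 0.0}, {"rotation": [0, 0, 0], "offset": [0, 0, 0], "gripper": -0.15}, {"rotation": [0, 0, 0], "offset": [0, 0, 0], "gripper": -0.3}, {"rotation": [0, 0, 0], "offset": [0, 0, 0], "gripper": -0.42}, {"rotation": [0, 0, 0], "offset": [0, 0, 0], "gripper": -0.42}, {"rotation": [0, 0, 0], "offset": [0, 0, 0], "gripper": -0.42}])

```text
clock: 19.92
tool_pos: [0.5276, -0.1614, 0.1082]
tool_rot: [3.141, -0.1, -0.157]
wrist_force: [-0.1, -0.0, -2.3]
width: 0.712
```

```bash
python3 snap.py wrist w20; python3 tilt.py w20|tail -7;python3 -c "
import cv2
a=cv2.imread('pics/w20.png')[:150,130:380]
cv2.imwrite('pics/m20.png',cv2.resize(a,(750,450)))"
```

```text
19.975 [ 0.52755608 -0.16142027  0.10822177]
62 z med -10.3 y range -30.9 31.1 1994 inner -0.1 0.4
72 z med -8.9 y range -32.1 32.4 1302 inner -20.6 20.6
82 z med -7.9 y range -33.0 33.2 1289 inner -22.0 22.4
92 z med -6.6 y range -33.0 33.7 1662 inner -9.7 10.0
102 z med -5.5 y range -33.7 34.0 2618 inner -0.1 0.3
112 z med 7.9 y range -14.4 15.1 819 inner -0.1 0.3
xmax 118.56931836132445
```

View pics/m20.png

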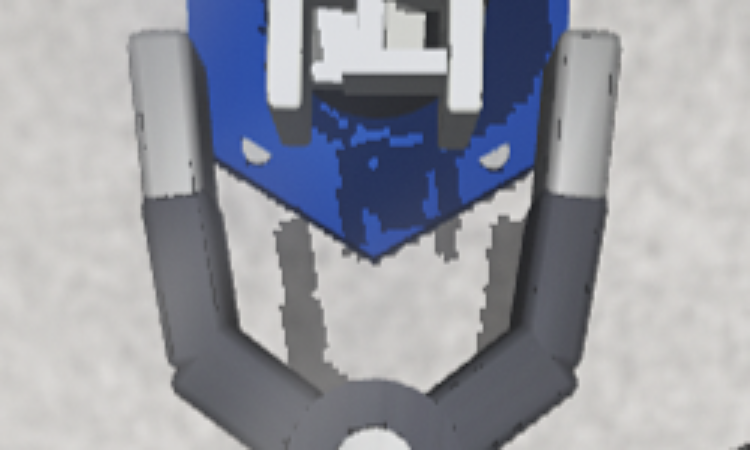

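Run:
```python
from h import *
M=np.load('masks0.npz')
for cam,k,sp in [('top','top_tray_370','top_spanner_346'),('scene','scene_tray_166','scene_spanner_188')]:
    w=world(load(cam+'0.npz')); 
    m=cv2.morphologyEx((M[k]|M[sp]).astype(np.uint8),cv2.MORPH_OPEN,np.ones((3,3)))>0
    P=w[m]; P=P[(P[:,2]<.02)&(P[:,2]>-.01)&(P[:,0]<.6)]
    r=cv2.minAreaRect((P[:,:2]*1000).astype(np.float32)); print(cam,r)
    a=np.deg2rad(r[2]); c=np.array(r[0])/1000
    if r[1][0]<r[1][1]: a+=np.pi/2
    a=(a+np.pi/2)%np.pi-np.pi/2
    S=w[M[sp]]; S=S[(S[:,2]>.004)]
    d=S[:,:2]-c; x=d@[np.cos(a),np.sin(a)]; y=d@[-np.sin(a),np.cos(a)]
    print('yaw',np.rad2deg(a),'spanner x',np.percentile(x,[2,98]),'y',np.percentile(y,[2,50,98]))
```

```text
top ((440.93316650390625, -357.1917419433594), (266.1066589355469, 198.3411407470703), 8.364418029785156)
yaw 8.36441802978516 spanner x [-0.05325887  0.0865576 ] y [0.05802277 0.07118882 0.08817417]
scene ((438.300048828125, -357.93505859375), (267.1390686035156, 200.0225067138672), 9.10441780090332)
yaw 9.104417800903315 spanner x [-0.06376174  0.09431566] y [0.0569397  0.07265906 0.08959047]
```

```bash
python3 -c "
from h import *
relp([[.468,-.152,.11],[.43,-.27,.11],[.4198,-.391,.10]],[-9,-1,8.7],.105)"
```

```text
clock 19.98 pos [ 0.5276 -0.1614  0.1082] rot [ 3.1407 -0.1001 -0.1575] w 0.711
offset [-59.8   0.   -7.8] rotvec [ 0.001   0.0049 -0.0004]
offset [-78.7 122.5  -9.6] rotvec [ 0.0153  0.005  -0.1393]
offset [-70.9 243.6   1.4] rotvec [ 0.0326  0.005  -0.3077]
```

move_arm(motion=[{"rotation": [0, 0, 0], "offset": [-25, 0, -3], "gripper": -0.43}, {"rotation": [0, 0, 0], "offset": [-50, 0, -6], "gripper": -0.43}, {"rotation": [0, 0, 0], "offset": [-65, 15, -8], "gripper": -0.43}, {"rotation": [0.005, 0.002, -0.05], "offset": [-75, 50, -9], "gripper": -0.43}, {"rotation": [0.01, 0.005, -0.1], "offset": [-78, 95, -9], "gripper": -0.43}, {"rotation": [0.015, 0.005, -0.15], "offset": [-77, 140, -9], "gripper": -0.43}, {"rotation": [0.023, 0.005, -0.22], "offset": [-74, 185, -6], "gripper": -0.43}, {"rotation": [0.03, 0.005, -0.285], "offset": [-72, 222, -2], "gripper": -0.43}])

```text
clock: 20.98
tool_pos: [0.4214, -0.3713, 0.1033]
tool_rot: [3.141, -0.105, 0.131]
wrist_force: [1.0, 0.0, -2.9]
width: 0.718
```

```bash
python3 -c "
from h import *
relp([[.4198,-.391,.08]],[8.7],.105)"
```

```text
clock 20.98 pos [ 0.4214 -0.3713  0.1033] rot [ 3.1408 -0.1053  0.1307] w 0.718
offset [-6.6 19.3 22.7] rotvec [ 0.003  -0.0003 -0.0211]
```

move_arm(motion=[{"rotation": [0.001, 0, -0.01], "offset": [-3, 9, 8], "gripper": -0.43}, {"rotation": [0.003, 0, -0.02], "offset": [-6, 17, 18], "gripper": -0.43}, {"rotation": [0.003, 0, -0.021], "offset": [-6.6, 19, 22.5], "gripper": -0.43}, {"rotation": [0.003, 0, -0.021], "offset": [-6.6, 19, 22.5], "gripper": -0.43}, {"rotation": [0.003, 0, -0.021], "offset": [-6.6, 19, 22.5], "gripper": -0.43}])

```text
clock: 21.6
tool_pos: [0.4203, -0.3882, 0.0804]
tool_rot: [-3.141, -0.105, 0.151]
wrist_force: [0.8, 0.0, -2.9]
width: 0.718
```

```bash
python3 snap.py wrist w21; python3 tilt.py w21;python3 - <<'E'
from h import *
z=load('w21.npz');w=world(z)
print([w[v,u].round(4).tolist() for u,v in [(255,155),(185,20),(325,20),(255,60),(255,230)]])
relp([[.4198,-.391,.003]],[8.7],.105)
E
```

```text
21.65 [ 0.42031353 -0.388366    0.08048553]
22 z med -13.4 y range -28.8 29.4 1347 inner -11.2 11.7
32 z med -12.1 y range -25.1 25.6 1475 inner -0.4 0.0
42 z med -14.1 y range -17.2 18.3 1457 inner -0.4 0.0
52 z med -12.2 y range -28.6 28.9 2334 inner -0.4 0.0
62 z med -10.1 y range -30.5 31.3 1950 inner -0.4 0.0
72 z med -8.8 y range -31.9 32.4 1290 inner -20.6 21.3
82 z med -7.9 y range -32.8 33.3 1303 inner -22.1 22.5
92 z med -6.9 y range -33.4 33.9 1301 inner -23.7 24.2
102 z med -6.0 y range -33.9 34.4 1075 inner -24.3 24.8
xmax 110.13086614757552
[[0.4708, -0.3812, 0.0995], [0.5204, -0.3448, 0.0981], [0.5291, -0.4012, 0.0978], [0.5312, -0.3722, 0.0035], [0.4055, -0.3914, 0.0033]]
clock 21.65 pos [ 0.4203 -0.3884  0.0805] rot [-3.1414 -0.1051  0.1508] w 0.714
offset [-9.   2.5 77. ] rotvec [-0.0001 -0.0001 -0.0011]
```

View pics/w21.png

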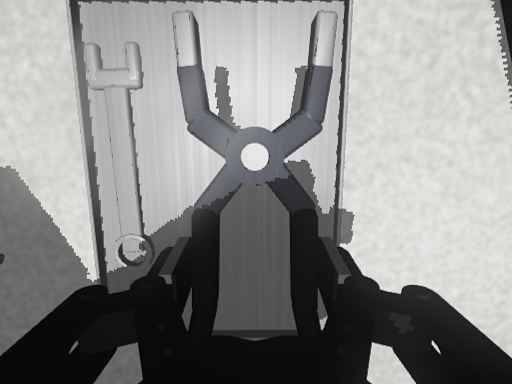

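move_arm(motion=[{"rotation": [0, 0, 0], "offset": [-1, 1, 12], "gripper": -0.43}, {"rotation": [0, 0, 0], "offset": [-3, 1.5, 30], "gripper": -0.43}, {"rotation": [0, 0, 0], "offset": [-5, 1.5, 47], "gripper": -0.43}, {"rotation": [0, 0, 0], "offset": [-7, 1.5, 59], "gripper": -0.43}, {"rotation": [0, 0, 0], "offset": [-7.5, 1.5, 67], "gripper": -0.43}, {"rotation": [0, 0, 0], "offset": [-8.2, 1.5, 72], "gripper": -0.43}, {"rotation": [0, 0, 0], "offset": [-8.5, 1.5, 75], "gripper": -0.43}, {"rotation": [0, 0, 0], "offset": [-8.7, 1.5, 76.5], "gripper": -0.43}])

```text
clock: 22.65
tool_pos: [0.4198, -0.3904, 0.0035]
tool_rot: [-3.141, -0.105, 0.15]
wrist_force: [-1.7, 2.9, 11.4]
width: 0.719
```

```bash
python3 snap.py wrist w22; python3 tilt.py w22|sed -n 1,3p
python3 - <<'E'
from h import *
from plant import monitor
s=monitor.get_state();print(s['tool_pos'],s['wrist_force'],s['ft_torque'],s['width'])
z=load('w22.npz');w=world(z)
print([w[v,u].round(4).tolist() for u,v in [(255,155),(185,20),(185,55),(325,20),(325,55),(255,60)]])
E
```

```text
22.7 [ 0.41975639 -0.3903735   0.00352765]
22 z med 2.7 y range -50.0 50.0 3813 inner -0.3 0.2
32 z med 3.7 y range -50.0 50.0 3821 inner -0.2 0.2
42 z med 4.8 y range -50.0 50.0 4093 inner -0.2 0.2
[ 0.41975639 -0.3903735   0.00352765] [ 0.48180778  0.18581714 -0.97492171] [0.04182091 0.09477394 0.00796199] 0.7134248615795996
[[0.4703, -0.3834, 0.0232], [0.5201, -0.3469, 0.0206], [0.5069, -0.3482, 0.0202], [0.5288, -0.4035, 0.0204], [0.5158, -0.4062, 0.0197], [0.5134, -0.3769, 0.0023]]
```

View pics/w22.png

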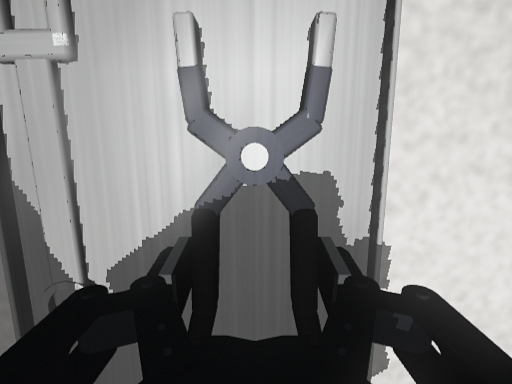

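move_arm(motion=[{"rotation": [0, 0, 0], "offset": [0, 0, 0], "gripper": -0.52}, {"rotation": [0, 0, 0], "offset": [0, 0, 0], "gripper": -0.6}, {"rotation": [0, 0, 0], "offset": [0, 0, 0], "gripper": -0.7}, {"rotation": [0, 0, 0], "offset": [0, 0, 0], "gripper": -0.8}, {"rotation": [0, 0, 0], "offset": [0, 0, 0], "gripper": -0.85}, {"rotation": [0, 0, 0], "offset": [0, 0, 0], "gripper": -0.85}])

```text
clock: 23.45
tool_pos: [0.4197, -0.3903, 0.0032]
tool_rot: [-3.141, -0.105, 0.15]
wrist_force: [0.8, -0.4, 0.5]
width: 0.927
```

```bash
python3 snap.py wrist w23
```

```text
23.5 [ 0.41963707 -0.39029946  0.00313509]
```

View pics/w23.png

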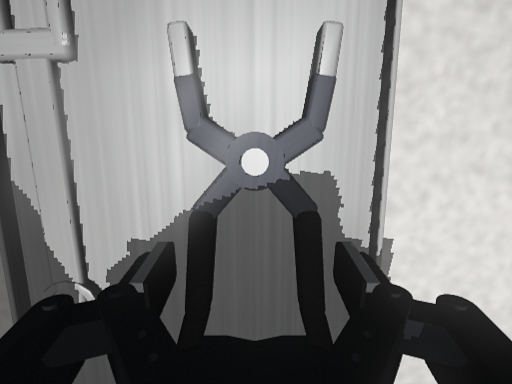

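Both pads are clear of the handles, and the pliers lie free on the tray floor. Now I rise straight up.

move_arm(motion=[{"rotation": [0, 0, 0], "offset": [1, 0, -10], "gripper": -0.85}, {"rotation": [0, 0, 0], "offset": [3, 0, -30], "gripper": -0.85}, {"rotation": [0, 0, 0], "offset": [7, 0, -70], "gripper": -0.85}, {"rotation": [0, 0, 0], "offset": [12, 0, -120], "gripper": -0.85}, {"rotation": [0, 0, 0], "offset": [17, 0, -170], "gripper": -0.85}, {"rotation": [0, 0, 0], "offset": [22, 0, -220], "gripper": -0.85}, {"rotation": [0, 0, 0], "offset": [22, 0, -220], "gripper": -0.85}, {"rotation": [0, 0, 0], "offset": [22, 0, -220], "gripper": -0.85}])

```text
clock: 24.5
tool_pos: [0.4182, -0.3902, 0.2242]
tool_rot: [-3.141, -0.105, 0.15]
wrist_force: [0.0, 0.5, -1.3]
width: 0.924
```

```bash
python3 snap.py wrist w24; python3 snap.py top t24; python3 snap.py scene s24
python3 - <<'E'
from h import *
z=load('w24.npz');w=world(z)
c=np.array([.440,-.3575]);a=np.deg2rad(8.7)
d=w[...,:2]-c; X=d@[np.cos(a),np.sin(a)];Y=d@[-np.sin(a),np.cos(a)]; g=z['p'].max(-1)
m=(w[...,2]>.01)&(w[...,2]<.03)&(X>-.12)&(X<.12)&(Y>-.085)&(Y<.035)
print('pliers in tray x',X[m].min(),X[m].max(),'y',Y[m].min(),Y[m].max(),'z',np.percentile(w[m][:,2],[10,50,99]))
for n,zm,cx,cy,yw in [('t24',.078,.678,.151,-4.4),('t24',.115,.6775,-.185,-9),('s24',.115,.6775,-.185,-9),('s24',.078,.678,.151,-4.4)]:
    z=load(n+'.npz');w=world(z);p=z['p'].astype(int);a=np.deg2rad(yw)
    d=w[...,:2]-[cx,cy];X=d@[np.cos(a),np.sin(a)];Y=d@[-np.sin(a),np.cos(a)]
    m=(abs(w[...,2]-zm)<.014)&(X<-.034)&(X>-.056)&(abs(Y)<.03)&(p.min(-1)>110); print(n,m.sum(),'ears Y',Y[m].min().round(4) if m.any() else 0,Y[m].max().round(4) if m.any() else 0)
a=cv2.imread('pics/w24.png');b=cv2.imread('pics/t24.png')[110:230,180:340]
cv2.imwrite('pics/m24.png',np.hstack([cv2.resize(a,(400,300)),cv2.resize(b,(400,300),interpolation=2)]))
E
```

```text
24.55 [ 0.41811822 -0.39017587  0.22358457]
24.6 [ 0.41814204 -0.39018716  0.22324211]
24.65 [ 0.41820312 -0.39028378  0.22314025]
pliers in tray x -0.08546754208594608 0.07984152453973908 y -0.07130951337755588 0.01226844742537822 z [0.01879654 0.02115842 0.02447399]
t24 33 ears Y -0.0141 0.0145
t24 44 ears Y -0.014 0.0148
s24 32 ears Y -0.0138 0.0167
s24 1 ears Y 0.0142 0.0142
```

View pics/m24.png

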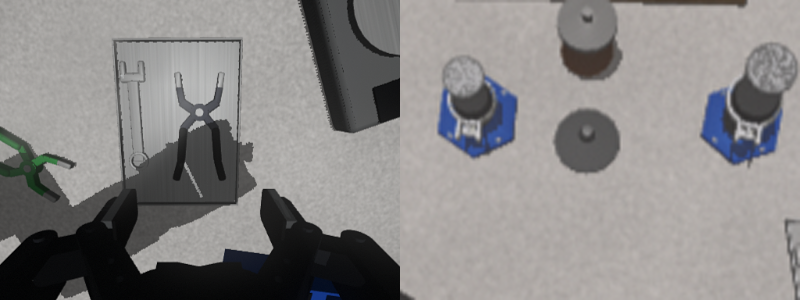

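View pics/s24.png

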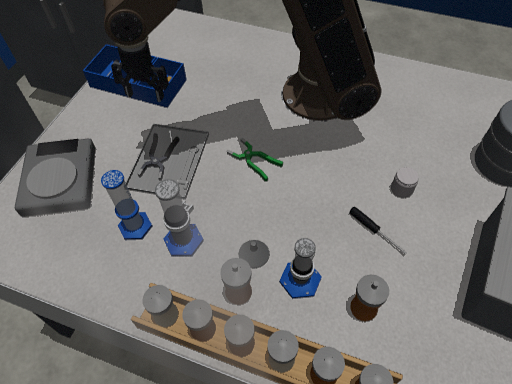

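```bash
python3 -c "
from plant import bot,monitor
print(monitor.get_state()['clock']); print(bot.finish_job())"
```

```text
24.65
the job is handed in; nothing more can be done
None
```

I squeezed both clips shut with the black pliers, the short column's first and then the tall one's. I then laid the pliers flat in the free half of the tray and handed the job in at 24.65 s; no verdict was reported.

- **Clips:** after release, the ears measured about 29 mm apart on both columns, so both clips stay shut. A scene-camera check gave about 30.5 mm for the tall column. That camera showed too little of the short column's ears to measure.
- **Pliers:** before I let go, the pivot and jaw tops were at the heights expected for pliers lying flat on the tray floor. Afterwards they spanned -85 to +80 mm along the tray and -71 to +12 mm across it, inside the rim and clear of the spanner.
- **Everything else:** in the final pictures the other things look unmoved; I did not measure them. I saw no contact between the hand or arm and the columns, and the gripper was clear of everything at hand-in.
- **Sag:** the pliers tipped 0.06 to 0.1 rad nose-down in the grip while carried. I tilted the tool to cancel this before each squeeze and before putting them down.

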